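Hang the scoops from the latched canister on the crock

TASK

Baking is about to start: turn the quarter-turn latch to release the stainless canister, swing its lid wide open, and hang every scoop that is inside by its own hook over the rim of the white crock, on the long side facing the canister, with the cups hanging outside. When all of them hang there, close the canister's lid fully and turn the latch back to lock it. Leave the pitcher, honey pot and egg holder where they are.

Things in the scene. Friction and masses are not known exactly. Their poses are not given: they have to be found in the camera images.
- canister: Fixed stainless canister, an open box 230 (x) x 140 (y) x 115 tall, walls and floor 5, under a hinged lid; origin at the centre of its underside, z up. The lid hinge runs along the top of its +y wall; the lid's lift bar is at its -y edge, the latch on a ledge at its +x end. Two or three scoops stand in a row along x inside, 70 apart, their hooks about 48 from its -y outer face, cups towards +y.
- latch (a joint): Quarter-turn cam latch, rad: about 0 = latched (the flat cam tongue under the knob points in the canister's -x and lies over the lid's end edge), grows as the knob is turned clockwise seen from above to its stop at 1.57 = released (tongue along that edge). The lid is free above about 1.1. Stays where left, turns with about 0.06 N m.
- latch_grip (a point): On the vertical axis of the latch knob, 152 above the work surface, 45 to -y and 139 to +x of the canister's centre. The knob is an upright black bar 44 long, 12 thick, its top 18 above and its foot 22 below this point; long in this point's x (which is the canister's x when latched), thin in its y; the axes turn with it. The tongue below is as thick as the bar; a fixed ledge is 30 below.
- lid (a joint): Lid angle, rad: 0 = shut, grows as the lid is swung up, stop at 2.0 (leaning back past upright). A friction hinge: the lid stays where it is left; about 5 N at the lift bar moves it.
- lid_bar (a point): Middle of the lid's round lift bar (10 diameter, 90 long with a post at each end, parallel to the hinge, axis 42 above the lid's top face). Pinched across from above it rolls between the fingers as the lid swings. Lid shut: 165 above the work surface, 130 from the hinge line level and 50 above it, 10 in from the lid's free edge. Moves and turns with the lid.
- lid_hinge (a point): Point on the lid's hinge line, level with the middle of the lift bar, 115 above the work surface, at the canister's +y wall; the hinge line is along the canister's x. At lid angle 0 the bar lies from here towards the canister's -y.
- crock: White rectangular stoneware crock, open on top, 260 (x) x 150 (y) x 130 tall, walls 8 thick, about 1.8 kg, standing loose on the work surface; origin at the centre of its underside, z up. Its long +y wall (middle plane 71 from the centre) is the one that faces the canister.
- scoop1_mid (a point): Stainless scoop, upright on its flat underside, 46 (x) x 74 (y) x 100 tall, 100 g; point at the centre of that envelope, 50 above the underside; z up. Open square cup 46 x 44 x 50 tall on its +y side, bottom half (y -7 to 37 from here); behind it a strap 26 wide, 4 thick, full height, folds over to -y into a hook. Starts in the shut canister, cup towards the hinge; None if absent.
- scoop2_mid (a point): Another scoop like scoop1, its point and axes the same; may be absent (None).
- scoop3_mid (a point): Another scoop like scoop1, its point and axes the same; may be absent (None).
- scoop1_hook (a point): Hook of scoop1, same axes: this point is the middle of the underside of the hook's flat roof, 22 towards -y from and 44 above scoop1_mid. The hook is an upside-down U, outer size 26 (x) x 30 (y), roof 6 thick above this point, legs 4 thick, slot 22 wide in y and open along x; its inner (-y) leg reaches 32 below this point, the strap (+y) goes down to the underside, 94 below.
- scoop2_hook (a point): Hook of scoop2, like scoop1_hook; None if absent.
- scoop3_hook (a point): Hook of scoop3, like scoop1_hook; None if absent.
- pitcher: Green ceramic pitcher, 175 tall, 120 across; origin at the centre of its underside. A bystander.
- honey_pot: Bamboo honey pot, 114 tall, 88 across; origin at the centre of its underside. A bystander.
- egg_holder: White plastic egg holder, 96 x 140 x 30, with eggs to 60 high; origin at the centre of its underside. A bystander.

How it is judged:
By the outcome, as a careful person would: the job done as asked, in the order asked, and still so for the second after the job is handed in, with the robot touching nothing.
Of scoop1, scoop2, scoop3 only 2 to 3 are there at a start; the rules pass over those that are not, and their reading is None.
At some moment in a run one of crock may be knocked a few centimetres aside while the robot is not near it.
It also fails if it takes over 210 s, if anything falls off the work surface, if the arm or the gripper's body presses on something with over 40 N, if the wrist force passes 120 N, or if a joint passes its speed limit or range.

ROBOT

A 6-joint arm with a two-finger parallel gripper is mounted at the origin on the work surface. World frame = base frame: x ahead of the robot, y to its left, z up, the work surface at z = 0. Lengths are in mm, angles in degrees, forces in N, time in s.
With the tool pointing down it reaches from about 300 to 850 mm from the base axis. Payload 4.2 kg.
Tool frame: the origin (TCP) lies between the finger pads; the fingertips stand 8 mm ahead of it and the grasp point (between the pads) lies 11 mm behind it; x points along the fingers, y is the direction in which the jaws open and shut, and the axes are right-handed (so a half turn about x gives the same grasp; the last joint's range is limited). The gripper opens to 91 mm and grips with 3 to 60 N. Pads are 32 mm wide; open, the fingers measure 118 mm over their backs; the gripper's body (76 mm by 178 mm) begins 60 mm behind the grasp point.
Start: joints at [-77.808, 18.312, 89.639, -0, 72.044, -1.146], TCP at [132.656, -559.504, 221.976] pointing down, gripper open.
Joint ranges: [-177.97, 177.97], [-48.28, 115.42], [12.27, 149.76], [-77.06, 257.06], [2.81, 150.46], [-146.56, 146.56]. Speed limits (degrees/s): [147.25, 147.25, 180, 180, 180, 180].

INTERFACE

Orientations are given as [roll, pitch, yaw] about the fixed x, y, z axes, in that order (R = Rz(yaw) Ry(pitch) Rx(roll)).
In Python, from workcell import env gives the robot as it stands.
- The arm moves only by the tool arm_command, never from a script. Its arguments are lists of equal length, an entry for each row: "slide": the shift along the tool's x, y, z in cm, a list of three; "turn": the turn, a rotation vector about the tool's x, y, z in rad, a list of three; "grip": the closure in counts, from 0 (fully open) to 255 (shut). A call has 1 to 20 rows; each row is the pose to reach, as a shift and turn from the pose commanded when the call began, along the tool's axes at that moment; what a row does not reach only later rows make up. A row lasts 1/12 s, in which the tool goes at most 41.7 mm and 7.16 degrees, less where a joint would pass 70% of its speed; a pose out of reach is approached as far as the arm can. A call with a gripper value outside its range is refused whole. The fingers move at their own pace and stop on an object; "newtons" is the grip in N (left out, the last holds). Time passes only in rows, so rows that repeat a pose let the fingers close. It gives the time, the measured TCP pose, the force and the opening at its end, in the units of the state.
- env.state(): the state, without advancing time (a new reading comes with each control period).
- env.grab_frame(name): name is "scene" or "top" or "wrist"; returns (picture, depth): 480x640x3 uint8, red, green, blue; 480x640 float32, mm along the optical axis (not along the pixel's ray), 0 where there is no reading.
- env.calibration(name): a dict with "K" (3x3 intrinsics, pixels), "camera_from_world" (4x4, takes a point from world to camera coordinates); the wrist camera has in their place "T_tool_cam" (4x4, takes a point from camera to tool coordinates, whose origin is the TCP and whose axes are the tool frame's). Camera axes: x right, y up, looking along -z (the intrinsics and any distortion apply to the point x, -y, -z); pixel columns grow to the right and rows downward; lengths in mm; the calibration is good to about 2 mm. A picture is of the moment at which its call begins: read the wrist's pose just before it. calibration takes no time and is no camera call.
- env.job_done(): hands the job in, once; it reports no verdict.
Trained networks look in the newest picture that a camera, given by its name, has taken for a name from the list of things; names that differ only in an ending like _2 or _b are one class to them, and where a whole thing is asked for, a point or a joint stands for the part that bears it (a point fixed in the world has none). Each returns a list of dicts, best first, with "p" (0 to 1); they miss things now and then, are a little off and sometimes report something else, mostly with a low value. They report only what shows in the picture. A call takes as long as a camera call.
- env.search_frame(camera, label): "point" ([x, y, z] in mm, in world coordinates, good to about 4 mm: the middle of the surface that is visible of it).
The state is a dict: "time_s": time; "qpos": joint angles; "qvel": joint speeds; "effort": joint torques, N m; "ee_pos": TCP position; "ee_rot": TCP orientation; "force": force on the tool from outside, world axes, zero at the start; "torque": the same for the moment, N m; "gripper_width": finger opening in mm.
Only numpy, scipy, OpenCV 4.12 (cv2) and the standard library are available. Lean on these libraries where they do the work, as an engineer would, in place of code of your own. Each camera call takes 0.05 s, during which the arm holds its last target.

## Working session

There is one attempt and no reset: what is moved stays moved. The work goes in short steps, Python scripts to look and compute and a tool call to move; the robot and the scene stay as the last step left them, time stands still between calls to the robot, and variables do not carry over. Pictures are saved under pics/ and viewed, and the job is handed in when it is done.

Besides the shell and the picture viewer there is one more tool, called after "Emit:" as name(argument=value, ...) on one line, values as JSON. arm_command: Moves the arm, as the interface text tells. Its arguments: {"type":"object","properties":{"slide":{"type":"array","items":{"type":"array","items":{"type":"number"}}},"turn":{"type":"array","items":{"type":"array","items":{"type":"number"}}},"grip":{"type":"array","items":{"type":"number"}},"newtons":{"type":"number"}},"required":["slide","turn","grip"]}

```bash
mkdir -p pics; ls; cat > h.py <<'E'
import numpy as np, cv2, json
from workcell import env
from scipy.spatial.transform import Rotation as R
def save(img,name): cv2.imwrite('pics/'+name+'.png',img[:,:,::-1])
def pose():
    s=env.state(); return np.array(s['ee_pos']), R.from_euler('xyz',s['ee_rot'],degrees=True).as_matrix(), s
def cw(name):
    c=env.calibration(name)
    if 'camera_from_world' in c: return np.array(c['K']),np.linalg.inv(np.array(c['camera_from_world'])),c
    p,r,s=pose(); T=np.eye(4);T[:3,:3]=r;T[:3,3]=p
    return np.array(c['K']),T@np.array(c['T_tool_cam']),c
def cloud(name,depth,T=None,K=None):
    if T is None: K,T,c=cw(name)
    v,u=np.mgrid[0:480,0:640]
    x=(u-K[0,2])/K[0,0]*depth; y=-(v-K[1,2])/K[1,1]*depth
    P=np.stack([x,y,-depth],-1)@T[:3,:3].T+T[:3,3]
    P[depth<=0]=np.nan
    return P
def rel(target,rpy=None):
    """slide cm, turn for target world pos and rpy from the current measured pose"""
    p,r,s=pose()
    sl=r.T@(np.array(target)-p)/10
    t=R.from_matrix(r.T@R.from_euler('xyz',rpy,degrees=True).as_matrix()).as_rotvec() if rpy is not None else None
    return np.round(sl,2),None if t is None else np.round(t,3)
E
python3 - <<'E'
from h import *
print(env.state())
for n in ['scene','top','wrist']:
    c=env.calibration(n); print(n,{k:(np.round(v,3).tolist() if not isinstance(v,str) else v) for k,v in c.items()})
    im,d=env.grab_frame(n); save(im,n+'0'); np.save(n+'0.npy',d)
    if n!='wrist':
        for l in ['canister','latch_grip','lid_bar','crock','pitcher','honey_pot','egg_holder']:
            print(n,l,[(np.round(x['point']).tolist(),round(x['p'],2)) for x in env.search_frame(n,l)][:3])
E
```

```text
pics
{'time_s': 0.0, 'qpos': array([-7.78090423e+01,  1.83522851e+01,  8.97078738e+01, -9.56539651e-04,
        7.20429860e+01, -1.14668667e+00]), 'qvel': array([ 0.03800079,  0.0001458 ,  0.03662062,  0.12390158,  0.08188944,
       -0.029376  ]), 'effort': array([-4.57137560e-06, -4.12460589e+01, -2.31975693e+01,  7.26674125e-02,
        4.58092033e-02, -1.58186704e-04]), 'ee_pos': array([ 132.5290216 , -559.00597846,  221.10386574]), 'ee_rot': array([-90.64153136,  89.89685114, 102.69640872]), 'force': array([ 0.44068296,  0.32860542, -0.30380373]), 'torque': array([-0.05183116,  0.04744697, -0.00905414]), 'gripper_width': 91.32049024153373}
scene {'K': [[594.103, 0.0, 320.12], [0.0, 594.103, 246.902], [0.0, 0.0, 1.0]], 'camera_from_world': [[0.425, 0.905, 0.009, -212.468], [-0.52, 0.236, 0.821, 240.596], [0.741, -0.354, 0.571, -2037.794], [0.0, 0.0, 0.0, 1.0]]}
scene canister [([560.0, 166.0, 109.0], 0.97)]
scene latch_grip [([657.0, 188.0, 149.0], 0.76)]
scene lid_bar [([517.0, 200.0, 122.0], 0.62)]
scene crock [([516.0, -230.0, 74.0], 0.79), ([516.0, 199.0, 122.0], 0.29)]
scene
[... 243 characters left out ...]
37, 227.688], [0.0, 0.0, 1.0]], 'camera_from_world': [[-0.02, -1.0, 0.006, -48.393], [0.991, -0.019, 0.132, -615.202], [-0.132, 0.008, 0.991, -1154.455], [0.0, 0.0, 0.0, 1.0]]}
top canister [([512.0, 203.0, 122.0], 0.64)]
top latch_grip [([647.0, 190.0, 165.0], 0.74)]
top lid_bar [([499.0, 209.0, 125.0], 0.56)]
top crock [([506.0, -245.0, 8.0], 0.58)]
top pitcher [([593.0, -440.0, 162.0], 0.72)]
top honey_pot [([744.0, 165.0, 91.0], 0.67)]
top egg_holder [([751.0, 18.0, 32.0], 0.73)]
wrist {'K': [[399.875, 0.0, 323.574], [0.0, 399.875, 244.129], [0.0, 0.0, 1.0]], 'T_tool_cam': [[0.0, 0.242, -0.97, -162.745], [1.0, -0.001, -0.0, 0.155], [-0.001, -0.97, -0.242, -68.467], [0.0, 0.0, 0.0, 1.0]]}
```

View pics/scene0.png

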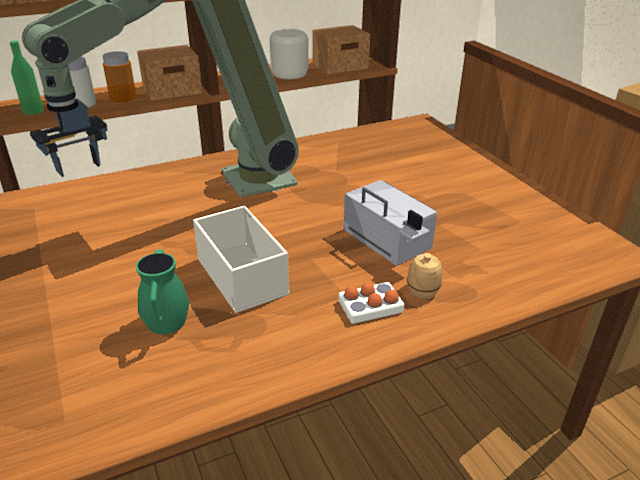

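View pics/top0.png

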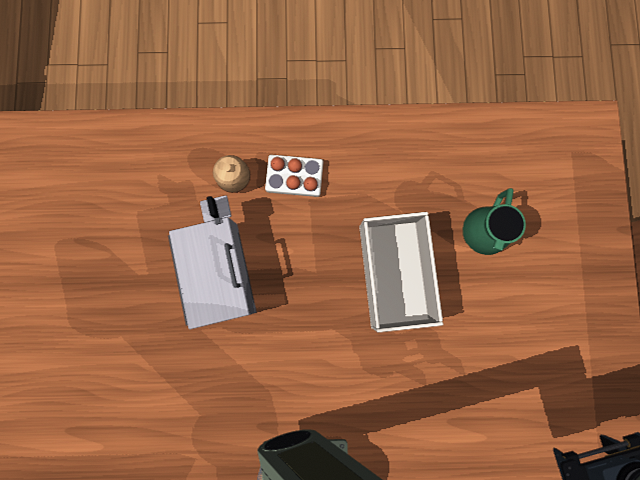

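```bash
python3 - <<'E'
from h import *
for n in ['top','scene']:
    d=np.load(n+'0.npy'); K,T,c=cw(n); P=cloud(n,d)
    X,Y,Z=P[...,0],P[...,1],P[...,2]
    m=(Z>117)&(Z<128)&(abs(X-530)<200)&(abs(Y-190)<130)
    print(n,'lid',m.sum(),cv2.minAreaRect(P[m][:,:2].astype(np.float32)),np.median(Z[m]))
    m=(Z>123)&(Z<136)&(abs(X-530)<200)&(abs(Y+245)<130)
    print(n,'rim',m.sum(),cv2.minAreaRect(P[m][:,:2].astype(np.float32)),np.median(Z[m]))
    m=(Z>158)&(Z<180)&(abs(X-650)<60)&(abs(Y-190)<60)
    print(n,'knob',m.sum(),cv2.minAreaRect(P[m][:,:2].astype(np.float32)),np.median(Z[m]),P[m].mean(0))
    m=(Z>155)&(Z<180)&(abs(X-530)<90)&(abs(Y-150)<60)
    print(n,'bar',m.sum(),cv2.minAreaRect(P[m][:,:2].astype(np.float32)),np.median(Z[m]),P[m].mean(0))
E
```

```text
top lid 6466 ((532.5123901367188, 213.86355590820312), (281.9693603515625, 151.4282989501953), 12.285861015319824) 123.18760276070054
top rim 1294 ((501.4006042480469, -232.84140014648438), (260.1590270996094, 151.08859252929688), 4.849734306335449) 129.31712655104002
top knob 124 ((651.731201171875, 195.07797241210938), (43.52388000488281, 12.62425708770752), 13.48558235168457) 170.060750558804 [650.93369536 194.10075204 169.60895152]
top bar 209 ((519.0040283203125, 150.34677124023438), (98.33415222167969, 10.58298110961914), 12.36516284942627) 169.24082517626698 [519.0222871  149.94198551 169.03282283]
scene lid 2070 ((534.5951538085938, 216.70298767089844), (293.1082458496094, 156.35556030273438), 10.916354179382324) 123.20266299020051
scene rim 835 ((503.48492431640625, -232.0177001953125), (270.0595703125, 152.5799560546875), 5.094579696655273) 128.52334329117798
scene knob 105 ((655.3798828125, 193.3864288330078), (47.494537353515625, 19.49734115600586), 18.262042999267578) 167.75643274610798 [657.19261542 193.60128896 166.85505393]
scene bar 120 ((523.615234375, 151.6344451904297), (99.4690933227539, 14.651391983032227), 12.859898567199707) 167.15289666740256 [525.40156932 150.32980249 166.62815251]
```

```bash
cat >> h.py <<'E'
C=np.array([506.3,209.0]); CY=12.3
K0=np.array([501.4,-232.8]); KY=4.85
def yrot(a): 
    a=np.radians(a); return np.array([[np.cos(a),-np.sin(a)],[np.sin(a),np.cos(a)]])
def can(x,y): return C+yrot(CY)@np.array([x,y])
def crk(x,y): return K0+yrot(KY)@np.array([x,y])
def down(a):
    a=np.radians(a); y=np.array([np.cos(a),np.sin(a),0]); x=np.array([0,0,-1.]); return np.stack([x,y,np.cross(x,y)],1)
def yawnow():
    p,r,s=pose(); return np.degrees(np.arctan2(r[1,1],r[0,1]))
def go(xyz,a=None,M=None):
    p,r,s=pose()
    if M is None: M=down(a)
    sl=r.T@(np.array(xyz)-p)/10; t=R.from_matrix(r.T@M).as_rotvec()
    print('pos',np.round(p,1),'yaw',round(yawnow(),1),'q',np.round(s['qpos'],1),'w',round(s['gripper_width'],1),'F',np.round(s['force'],1))
    print('slide',np.round(sl,2),'turn',np.round(t,3),'deg',round(np.degrees(np.linalg.norm(t)),1),'mm',round(np.linalg.norm(sl)*10))
E
python3 - <<'E'
from h import *
k=can(139,-45);print(k)
p,r,s=pose(); print(np.round(r,2))
for a in (CY+90,CY-90): go([k[0],k[1],250],a)
E
```

```text
[651.69570223 194.64417284]
[[ 0.    0.23 -0.97]
 [-0.   -0.97 -0.23]
 [-1.    0.   -0.  ]]
pos [ 132.7 -559.5  222. ] yaw -76.7 q [-77.8  18.3  89.6   0.   72.   -1.1] w 91.0 F [-0.5  0.1 -0.5]
slide [ -2.81 -61.41 -67.9 ] turn [-3.123  0.    -0.   ] deg 179.0 mm 916
pos [ 132.7 -559.5  222. ] yaw -76.7 q [-77.8  18.3  89.6   0.   72.   -1.1] w 91.0 F [-0.5  0.1 -0.5]
slide [ -2.81 -61.41 -67.9 ] turn [ 0.018 -0.    -0.   ] deg 1.0 mm 916
```

View pics/wrist0.png

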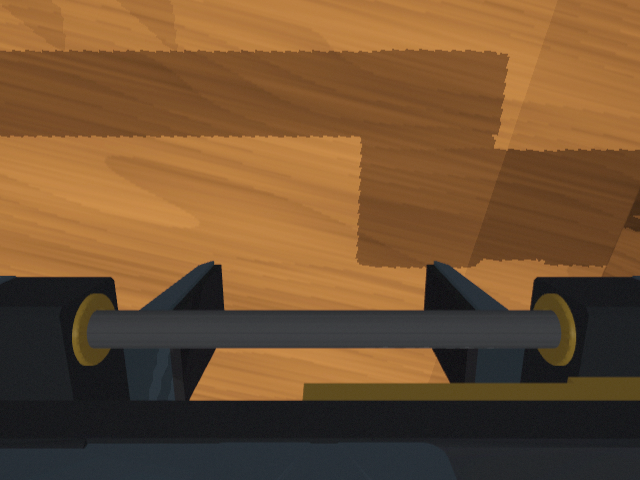

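Emit:
arm_command(slide=[[-2.8,-30,-34],[-2.8,-30,-34],[-2.8,-30,-34],[-2.8,-30,-34],[-2.8,-30,-34],[-2.8,-30,-34],[-2.8,-30,-34],[-2.8,-30,-34],[-2.8,-30,-34],[-2.8,-30,-34],[-2.8,-30,-34],[-2.8,-30,-34],[-2.8,-30,-34],[-2.8,-30,-34]], turn=[[-1.56,0,0],[-1.56,0,0],[-1.56,0,0],[-1.56,0,0],[-1.56,0,0],[-1.56,0,0],[-1.56,0,0],[-1.56,0,0],[-1.56,0,0],[-1.56,0,0],[-1.56,0,0],[-1.56,0,0],[-1.56,0,0],[-1.56,0,0]], grip=[0,0,0,0,0,0,0,0,0,0,0,0,0,0])

```text
time_s: 2.02
ee_pos: [394.7, -188.3, 250.1]
ee_rot: [18.3, 90.0, -58.8]
force: [0.1, -0.4, -0.5]
gripper_width: 91.2
```

```bash
python3 - <<'E'
from h import *
k=can(139,-45)
go([k[0],k[1],250],CY+90)
E
```

```text
pos [ 394.7 -188.3  250.1] yaw 12.9 q [-27.    4.7 103.3  -0.   72.  -39.9] w 91.2 F [ 0.1 -0.4 -0.5]
slide [ -0.    33.6  -31.59] turn [-1.56  0.    0.  ] deg 89.4 mm 461
```

Emit:
arm_command(slide=[[0,33.6,-31.6],[0,33.6,-31.6],[0,33.6,-31.6],[0,33.6,-31.6],[0,33.6,-31.6],[0,33.6,-31.6],[0,33.6,-31.6],[0,33.6,-31.6],[0,33.6,-31.6],[0,33.6,-31.6],[0,33.6,-31.6],[0,33.6,-31.6],[0,33.6,-31.6],[0,33.6,-31.6]], turn=[[-1.56,0,0],[-1.56,0,0],[-1.56,0,0],[-1.56,0,0],[-1.56,0,0],[-1.56,0,0],[-1.56,0,0],[-1.56,0,0],[-1.56,0,0],[-1.56,0,0],[-1.56,0,0],[-1.56,0,0],[-1.56,0,0],[-1.56,0,0]], grip=[0,0,0,0,0,0,0,0,0,0,0,0,0,0])

```text
time_s: 3.18
ee_pos: [652.9, 193.3, 249.0]
ee_rot: [-168.6, 89.9, -156.5]
force: [0.9, 0.3, 1.0]
gripper_width: 91.0
```

```bash
python3 - <<'E'
from h import *
k=can(139,-45)
go([k[0],k[1],141],CY+90)
im,d=env.grab_frame('wrist'); save(im,'w1')
P=cloud('wrist',d)
Z=P[...,2]; m=(Z>158)&(Z<180)&(np.hypot(P[...,0]-k[0],P[...,1]-k[1])<45)
print(m.sum(),cv2.minAreaRect(P[m][:,:2].astype(np.float32)),P[m].mean(0))
E
```

```text
pos [652.9 193.3 249. ] yaw 102.1 q [ 15.5  27.5  71.3  -0.   81.3 -86.5] w 91.0 F [0.9 0.3 1. ]
slide [10.8   0.16 -0.07] turn [-0.004 -0.001  0.   ] deg 0.2 mm 108
1350 ((653.0635375976562, 194.13607788085938), (44.837860107421875, 12.027320861816406), 12.245523452758789) [651.05998582 193.79771545 170.31742275]
```

View pics/w1.png

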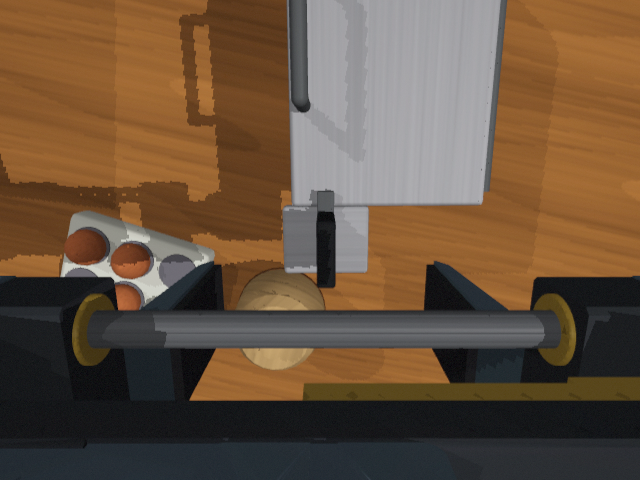

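Emit:
arm_command(slide=[[3,0.1,0],[6,0.1,0],[9,0.1,0],[10.8,0.1,0],[10.8,0.1,0],[10.8,0.1,0],[10.8,0.1,0],[10.8,0.1,0],[10.8,0.1,0],[10.8,0.1,0],[10.8,0.1,0],[10.8,0.1,0],[10.8,0.1,0]], turn=[[0,0,0],[0,0,0],[0,0,0],[0,0,0],[0,0,0],[0,0,0],[0,0,0],[0,0,0],[0,0,0],[0,0,0],[0,0,0],[0,0,0],[0,0,0]], grip=[0,0,0,0,0,255,255,255,255,255,255,255,255], newtons=25)

```text
time_s: 4.32
ee_pos: [652.3, 194.1, 142.1]
ee_rot: [-23.7, 90.0, -11.6]
force: [-0.2, 0.1, 0.1]
gripper_width: 40.9
```

Emit:
arm_command(slide=[[0,0,0],[0,0,0],[0,0,0],[0,0,0],[0,0,0],[0,0,0],[0,0,0],[0,0,0],[0,0,0]], turn=[[0,0,0],[0,0,0],[0,0,0],[0,0,0],[0,0,0],[0,0,0],[0,0,0],[0,0,0],[0,0,0]], grip=[255,255,255,255,255,255,255,255,255])

```text
time_s: 5.07
ee_pos: [652.2, 194.4, 141.9]
ee_rot: [92.6, 90.0, 104.7]
force: [-0.1, 2.8, -0.9]
gripper_width: 11.8
```

Emit:
arm_command(slide=[[0,0,0],[0,0,0],[0,0,0],[0,0,0],[0,0,0],[0,0,0],[0,0,0],[0,0,0],[0,0,0],[0,0,0],[0,0,0],[0,0,0],[0,0,0],[0,0,0],[0,0,0],[0,0,0],[0,0,0],[0,0,0],[0,0,0]], turn=[[0.1,0,0],[0.2,0,0],[0.3,0,0],[0.4,0,0],[0.5,0,0],[0.6,0,0],[0.7,0,0],[0.8,0,0],[0.9,0,0],[1.0,0,0],[1.1,0,0],[1.2,0,0],[1.3,0,0],[1.4,0,0],[1.5,0,0],[1.55,0,0],[1.55,0,0],[1.55,0,0],[1.55,0,0]], grip=[255,255,255,255,255,255,255,255,255,255,255,255,255,255,255,255,255,255,255])

```text
time_s: 6.65
ee_pos: [652.2, 194.5, 141.9]
ee_rot: [162.9, 90.0, 86.3]
force: [-0.5, 3.6, -1.2]
gripper_width: 12.0
```

```bash
python3 - <<'E'
from h import *
p,r,s=pose(); print(p,yawnow(),s['gripper_width'],s['force'],s['torque'])
E
```

```text
[652.24219214 194.50681362 141.87457039] 13.349713485017542 12.021918996347043 [-0.45632107  3.55076784 -1.24339923] [ 0.65983339 -0.0918784  -0.05474263]
```

Emit:
arm_command(slide=[[0,0,0],[0,0,0],[0,0,0],[0,0,0],[0,0,0],[0,0,0],[-3,0,0],[-7,0,0],[-11,0,0],[-11,0,0],[-11,0,0],[-11,0,0]], turn=[[0,0,0],[0,0,0],[0,0,0],[0,0,0],[0,0,0],[0,0,0],[0,0,0],[0,0,0],[0,0,0],[0,0,0],[0,0,0],[0,0,0]], grip=[0,0,0,0,0,0,0,0,0,0,0,0])

```text
time_s: 7.65
ee_pos: [651.9, 193.9, 251.6]
ee_rot: [-63.9, 90.0, -140.6]
force: [-0.4, -0.3, -0.8]
gripper_width: 88.8
```

```bash
python3 - <<'E'
from h import *
im,d=env.grab_frame('top'); save(im[150:350,100:340].repeat(3,0).repeat(3,1),'t1')
b=can(0,-60);print(b)
for a in (CY+90,CY-90): go([b[0],b[1],230],a)
E
```

```text
[519.08182318 150.37726553]
pos [651.5 193.8 250.5] yaw 13.3 q [15.6 27.4 71.3 -0.  81.5  2.3] w 90.5 F [ 0.3  1.1 -1.1]
slide [  2.08 -13.88   1.18] turn [-1.553 -0.002  0.002] deg 89.0 mm 141
pos [651.5 193.8 250.5] yaw 13.3 q [15.6 27.4 71.3 -0.  81.5  2.3] w 90.5 F [ 0.3  1.1 -1.1]
slide [  2.08 -13.88   1.18] turn [1.588 0.002 0.002] deg 91.0 mm 141
```

View pics/t1.png

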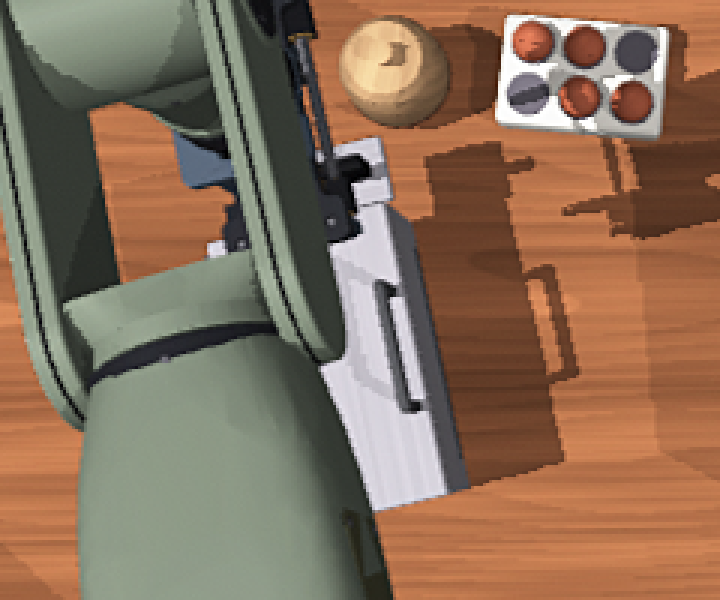

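Emit:
arm_command(slide=[[2,-13.9,1.2],[2,-13.9,1.2],[2,-13.9,1.2],[2,-13.9,1.2],[2,-13.9,1.2],[2,-13.9,1.2],[2,-13.9,1.2],[2,-13.9,1.2],[2,-13.9,1.2],[2,-13.9,1.2],[2,-13.9,1.2],[2,-13.9,1.2],[2,-13.9,1.2],[2,-13.9,1.2],[2,-13.9,1.2]], turn=[[-1.55,0,0],[-1.55,0,0],[-1.55,0,0],[-1.55,0,0],[-1.55,0,0],[-1.55,0,0],[-1.55,0,0],[-1.55,0,0],[-1.55,0,0],[-1.55,0,0],[-1.55,0,0],[-1.55,0,0],[-1.55,0,0],[-1.55,0,0],[-1.55,0,0]], grip=[80,80,80,80,80,80,80,80,80,80,80,80,80,80,80])

```text
time_s: 8.95
ee_pos: [519.0, 150.2, 230.5]
ee_rot: [-175.3, 89.8, -163.3]
force: [0.4, 0.6, 0.1]
gripper_width: 62.5
```

```bash
python3 - <<'E'
from h import *
b=can(0,-60)
go([b[0],b[1],154],CY+90)
im,d=env.grab_frame('wrist'); save(im,'w2')
P=cloud('wrist',d)
Z=P[...,2]; m=(Z>160)&(Z<180)&(np.hypot(P[...,0]-b[0],P[...,1]-b[1])<60)
print(m.sum(),cv2.minAreaRect(P[m][:,:2].astype(np.float32)),P[m].mean(0))
E
```

```text
pos [519.  150.2 230.5] yaw 102.0 q [ 14.9  15.   93.2  -0.   72.  -87.1] w 62.5 F [0.4 0.6 0.1]
slide [7.65 0.02 0.03] turn [-0.005 -0.003  0.   ] deg 0.3 mm 76
2217 ((510.1749572753906, 147.74746704101562), (78.17134857177734, 9.838134765625), 12.364938735961914) [508.59782677 147.57110451 169.11147915]
```

View pics/w2.png

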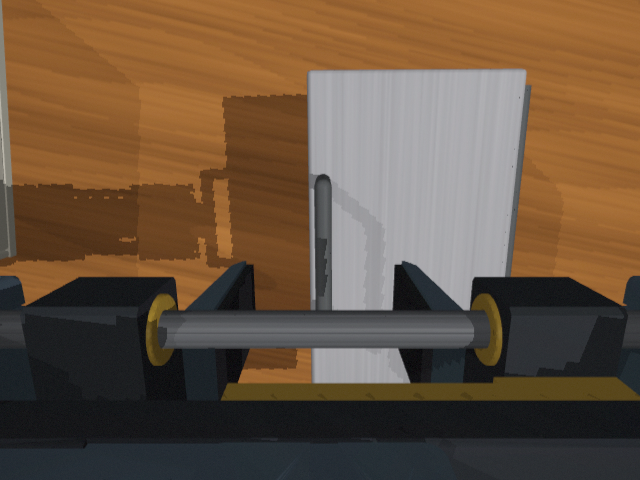

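Emit:
arm_command(slide=[[3,0,0],[6,0,0],[7.6,0,0],[7.6,0,0],[7.6,0,0],[7.6,0,0],[7.6,0,0],[7.6,0,0],[7.6,0,0],[7.6,0,0],[7.6,0,0],[7.6,0,0],[7.6,0,0],[7.6,0,0],[7.6,0,0],[7.6,0,0],[7.6,0,0]], turn=[[0,0,0],[0,0,0],[0,0,0],[0,0,0],[0,0,0],[0,0,0],[0,0,0],[0,0,0],[0,0,0],[0,0,0],[0,0,0],[0,0,0],[0,0,0],[0,0,0],[0,0,0],[0,0,0],[0,0,0]], grip=[80,80,80,80,255,255,255,255,255,255,255,255,255,255,255,255,255], newtons=35)

```text
time_s: 10.42
ee_pos: [519.8, 150.1, 156.1]
ee_rot: [-79.0, 90.0, -66.9]
force: [0.6, -2.8, 1.8]
gripper_width: 9.0
```

```bash
python3 - <<'E'
from h import *
p,r,s=pose(); print(p,yawnow(),s['gripper_width'],s['force'])
# arc in tool axes
h=can(0,70)
n=yrot(CY)@np.array([0,-1.])
b0=None
for th in np.arange(0,1.96,0.1):
    a=np.arctan2(50,130)+th; rr=np.hypot(130,50)
    q=np.array([*(h+n*rr*np.cos(a)),115+rr*np.sin(a)])
    if b0 is None:b0=q
    print(round(th,2),np.round(r.T@(q-b0)/10,1).tolist())
E
```

```text
[519.84491891 150.05791104 156.06569506] 102.11463417085697 8.991987242609174 [ 0.58311122 -2.82712869  1.8400259 ]
0.0 [0.0, 0.0, 0.0]
0.1 [-1.3, 0.6, -0.0]
0.2 [-2.5, 1.3, -0.0]
0.3 [-3.6, 2.1, -0.0]
0.4 [-4.7, 3.0, -0.0]
0.5 [-5.6, 4.0, -0.0]
0.6 [-6.5, 5.1, -0.0]
0.7 [-7.2, 6.3, -0.0]
0.8 [-7.8, 7.5, -0.0]
0.9 [-8.3, 8.8, -0.0]
1.0 [-8.6, 10.2, -0.0]
1.1 [-8.9, 11.6, -0.0]
1.2 [-8.9, 12.9, -0.0]
1.3 [-8.9, 14.3, -0.0]
1.4 [-8.7, 15.7, -0.0]
1.5 [-8.3, 17.1, -0.1]
1.6 [-7.9, 18.4, -0.1]
1.7 [-7.3, 19.6, -0.1]
1.8 [-6.5, 20.8, -0.1]
1.9 [-5.7, 21.9, -0.1]
```

Emit:
arm_command(slide=[[-1.3,0.6,0],[-2.5,1.3,0],[-3.6,2.1,0],[-4.7,3.0,0],[-5.6,4.0,0],[-6.5,5.1,0],[-7.2,6.3,0],[-7.8,7.5,0],[-8.3,8.8,0],[-8.6,10.2,0],[-8.9,11.6,0],[-8.9,12.9,0],[-8.9,14.3,0],[-8.7,15.7,0],[-8.3,17.1,0],[-7.9,18.4,0],[-7.3,19.6,0],[-6.5,20.8,0],[-5.7,21.9,0],[-5.7,21.9,0]], turn=[[0,0,0],[0,0,0],[0,0,0],[0,0,0],[0,0,0],[0,0,0],[0,0,0],[0,0,0],[0,0,0],[0,0,0],[0,0,0],[0,0,0],[0,0,0],[0,0,0],[0,0,0],[0,0,0],[0,0,0],[0,0,0],[0,0,0],[0,0,0]], grip=[255,255,255,255,255,255,255,255,255,255,255,255,255,255,255,255,255,255,255,255])

```text
time_s: 12.08
ee_pos: [472.9, 367.1, 210.5]
ee_rot: [135.0, 89.9, 147.2]
force: [0.2, 1.2, -0.1]
gripper_width: 9.3
```

```bash
python3 - <<'E'
from h import *
p,r,s=pose(); print(p,yawnow(),s['gripper_width'],s['force'])
im,d=env.grab_frame('scene'); save(im[100:400,200:520].repeat(2,0).repeat(2,1),'s2')
E
```

```text
[472.94329099 367.13623585 210.46135698] 102.17471858686324 9.255299416560645 [ 0.16227285  1.17873778 -0.11528011]
```

View pics/s2.png

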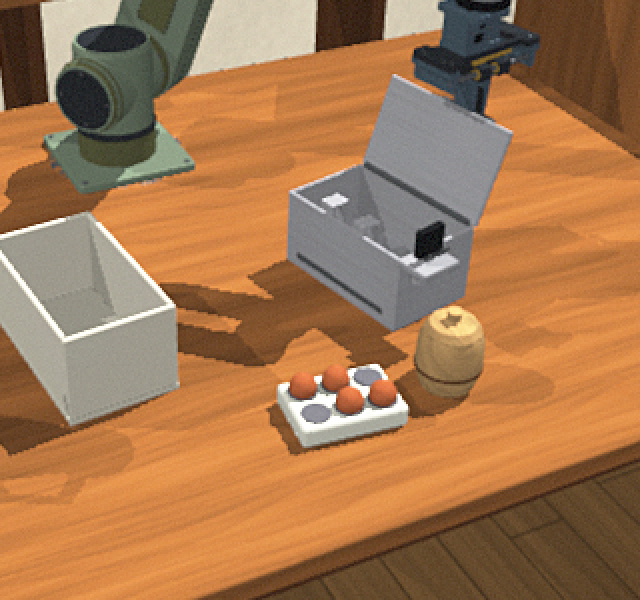

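Emit:
arm_command(slide=[[0,0,0],[0,0,0],[0,0,0],[0,0,0],[0,0,0],[-2,0,0],[-5,0,0],[-8,0,0],[-12,0,0],[-12,-4,0],[-12,-8,0],[-12,-12,0],[-12,-16,0],[-12,-20,0],[-12,-24,0],[-12,-28,0],[-12,-28,0],[-12,-28,0]], turn=[[0,0,0],[0,0,0],[0,0,0],[0,0,0],[0,0,0],[0,0,0],[0,0,0],[0,0,0],[0,0,0],[0,0,0],[0,0,0],[0,0,0],[0,0,0],[0,0,0],[0,0,0],[0,0,0],[0,0,0],[0,0,0]], grip=[176,176,176,176,176,176,176,176,176,176,176,140,140,140,140,140,140,140])

```text
time_s: 13.63
ee_pos: [532.7, 88.8, 333.1]
ee_rot: [35.1, 90.0, 46.9]
force: [0.3, 0.5, 0.6]
gripper_width: 41.2
```

```bash
python3 - <<'E'
from h import *
go([400,80,330],CY+90)
for n in ('top','wrist','scene'):
    im,d=env.grab_frame(n); save(im,n+'3'); np.save(n+'3.npy',d)
E
```

```text
pos [532.7  88.8 333.1] yaw 101.8 q [  8.2  12.3  82.2   0.   85.5 -93.6] w 41.2 F [0.3 0.5 0.6]
slide [  0.31   1.86 -13.17] turn [-0.008  0.    -0.   ] deg 0.5 mm 133
```

View pics/wrist3.png

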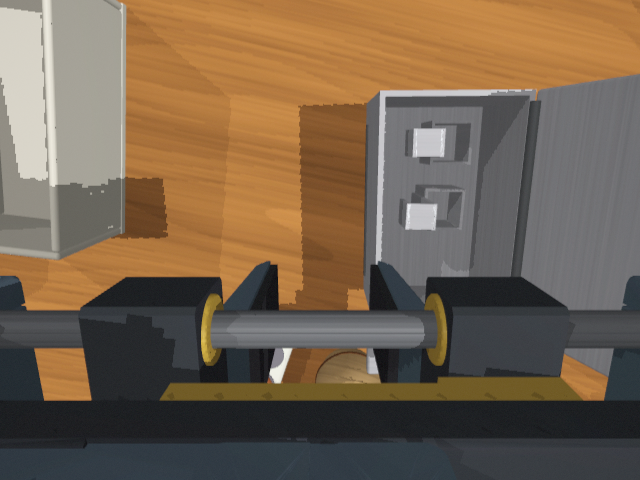

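View pics/top3.png

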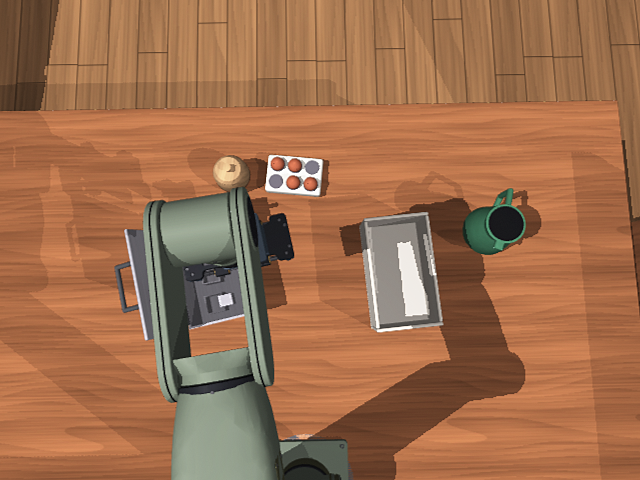

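View pics/scene3.png

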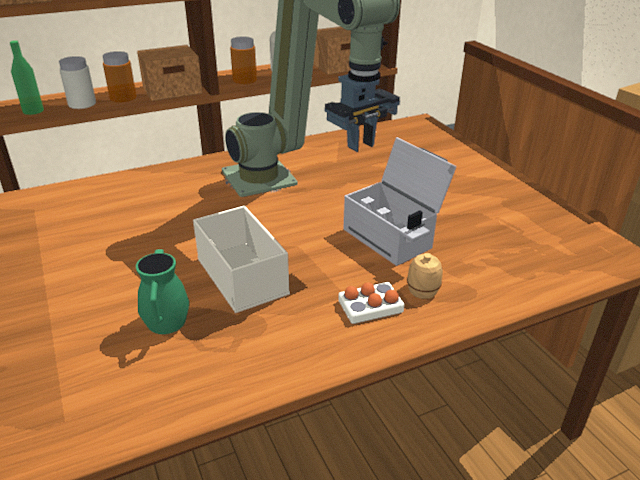

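```bash
python3 - <<'E'
from h import *
im,d=env.grab_frame('scene'); save(cv2.resize(im[130:270,330:450],None,fx=5,fy=4,interpolation=cv2.INTER_CUBIC),'s3c')
for n in ('wrist','scene'):
    d=np.load(n+'3.npy'); P=cloud(n,d)
    L=(P[...,:2]-C)@yrot(CY)
    m=(P[...,2]>98)&(P[...,2]<109)&(abs(L[...,0])<106)&(abs(L[...,1])<62)
    nn,lab,st,ce=cv2.connectedComponentsWithStats(m.astype(np.uint8))
    for i in range(1,nn):
        if st[i,4]>20:
            q=L[lab==i]; print(n,st[i],'can mean',q.mean(0).round(1),'z',P[lab==i][:,2].mean().round(1),cv2.minAreaRect(q.astype(np.float32)))
K,T,c=cw('wrist'); env.grab_frame('wrist')
for l in ('scoop1_hook','scoop1_mid'):
    for cam in('wrist','scene'):
      print(l,cam,[(np.round((np.array(x['point'][:2])-C)@yrot(CY)),round(x['point'][2]),round(x['p'],2)) for x in env.search_frame(cam,l)])
E
```

```text
wrist [411 129  35  28 924] can mean [-68.6 -21.1] z 104.8 ((-68.58821105957031, -20.54920196533203), (25.16734504699707, 30.590553283691406), 0.25228431820869446)
wrist [404 203  33  27 837] can mean [  2.3 -24.4] z 104.6 ((2.7134933471679688, -23.6596736907959), (30.62332534790039, 26.0830135345459), 89.14632415771484)
scene [361 196  14  10  74] can mean [-64.7 -22.2] z 103.7 ((-66.15518188476562, -20.82948875427246), (30.880502700805664, 38.89362335205078), 3.1046648025512695)
scene [377 207  14   9  78] can mean [  6.6 -23.9] z 103.9 ((5.141408920288086, -23.766754150390625), (34.99746322631836, 32.616634368896484), 83.45077514648438)
scoop1_hook wrist [(array([-66.,   3.]), 54, 0.83)]
scoop1_hook scene [(array([-64.,  -9.]), 95, 0.54)]
scoop1_mid wrist [(array([-70.,   4.]), 53, 0.77)]
scoop1_mid scene [(array([-69.,  -9.]), 93, 0.5)]
```

View pics/s3c.png

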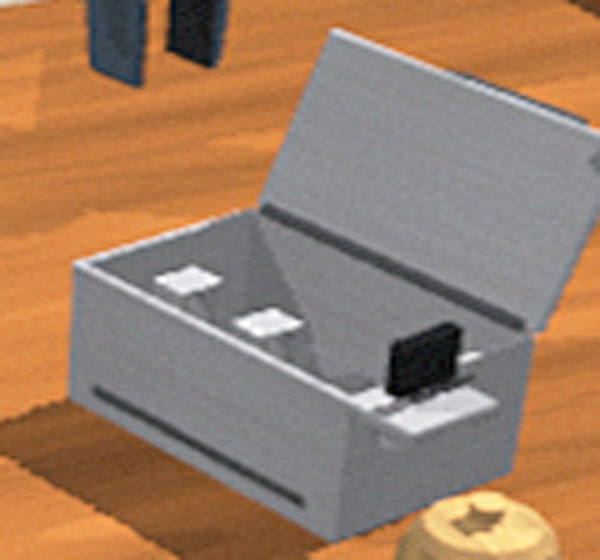

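```bash
python3 - <<'E'
from h import *
b=can(110,-22); go([*b,320],CY+90)
E
```

```text
pos [532.4  91.7 332.9] yaw 102.2 q [  8.6  12.3  82.2  -0.   85.5 -93.6] w 41.0 F [-0.3 -0.3  0.2]
slide [ 1.29  9.84 10.93] turn [-0.002 -0.     0.   ] deg 0.1 mm 148
```

Emit:
arm_command(slide=[[1,9.8,11],[1,9.8,11],[1,9.8,11],[1,9.8,11],[1,9.8,11],[1,9.8,11],[1,9.8,11]], turn=[[0,0,0],[0,0,0],[0,0,0],[0,0,0],[0,0,0],[0,0,0],[0,0,0]], grip=[140,140,140,140,140,140,140])

```text
time_s: 14.67
ee_pos: [619.1, 209.5, 322.8]
ee_rot: [-142.4, 89.9, -130.2]
force: [0.2, 0.2, 0.4]
gripper_width: 41.1
```

```bash
python3 - <<'E'
from h import *
K,T,c=cw('wrist')
im,d=env.grab_frame('wrist'); save(im,'w4'); P=cloud('wrist',d,T,K)
L=(P[...,:2]-C)@yrot(CY)
m=(P[...,2]>98)&(P[...,2]<109)&(abs(L[...,0])<106)&(abs(L[...,1])<62)
nn,lab,st,ce=cv2.connectedComponentsWithStats(m.astype(np.uint8))
for i in range(1,nn):
    if st[i,4]>60:
        q=L[lab==i]; print(st[i],'can mean',q.mean(0).round(1),'z',P[lab==i][:,2].mean().round(1),cv2.minAreaRect(q.astype(np.float32)))
# check rim
m=(P[...,2]>111)&(P[...,2]<118.5)&(abs(L[...,0])<125)&(abs(L[...,1]+67)<10)
print('rim -y', np.percentile(L[m],[2,50,98],axis=0))
print(env.state()['ee_pos'])
E
```

```text
[ 308    0   35   31 1051] can mean [-65.4 -22.1] z 105.0 ((-65.77867126464844, -22.08385467529297), (22.476455688476562, 29.636137008666992), 0.4573671221733093)
[ 305   84   34   32 1041] can mean [  3.2 -25.5] z 105.0 ((3.172114372253418, -25.36049461364746), (29.89641761779785, 26.151954650878906), 89.02638244628906)
rim -y [[-70.62225858 -70.63552874]
 [ 16.68241778 -67.8472143 ]
 [115.59746074 -61.00617991]]
[618.98534355 209.02686823 323.33073651]
```

View pics/w4.png

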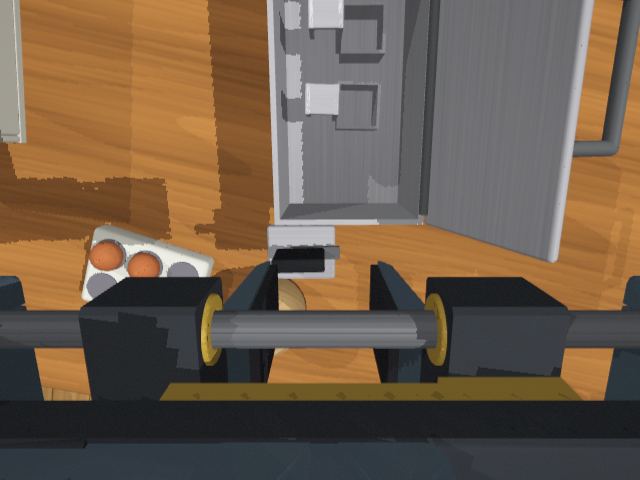

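```bash
python3 - <<'E'
from h import *
b=can(2.7,-24.3); go([*b,160],CY+90); go([*b,75],CY+90)
E
```

```text
pos [619.  209.  323.3] yaw 102.1 q [ 17.7  23.6  67.3  -0.   89.1 -84.4] w 40.8 F [-0.7  0.4  0.1]
slide [ 16.33  -0.06 -10.74] turn [-0.004 -0.     0.   ] deg 0.2 mm 195
pos [619.  209.  323.3] yaw 102.1 q [ 17.7  23.6  67.3  -0.   89.1 -84.4] w 40.8 F [-0.7  0.4  0.1]
slide [ 24.83  -0.06 -10.74] turn [-0.004 -0.     0.   ] deg 0.2 mm 271
```

Emit:
arm_command(slide=[[0,0,-4],[4,0,-8],[8,-0.1,-10.7],[12,-0.1,-10.7],[15,-0.1,-10.7],[15,-0.1,-10.7],[15,-0.1,-10.7],[15,-0.1,-10.7]], turn=[[0,0,0],[0,0,0],[0,0,0],[0,0,0],[0,0,0],[0,0,0],[0,0,0],[0,0,0]], grip=[140,140,140,140,140,140,140,140])

```text
time_s: 15.38
ee_pos: [516.7, 186.3, 175.3]
ee_rot: [4.0, 89.8, 16.1]
force: [0.0, -0.3, -0.3]
gripper_width: 40.7
```

```bash
python3 - <<'E'
from h import *
b=can(2.7,-24.3); go([*b,75],CY+90)
im,d=env.grab_frame('wrist'); save(im,'w5')
E
```

```text
pos [516.7 186.3 175.3] yaw 102.1 q [ 18.6  17.9  97.4  -0.   64.5 -83.4] w 40.7 F [ 0.  -0.3 -0.3]
slide [ 1.003e+01  1.000e-02 -3.100e-01] turn [-0.004  0.004 -0.   ] deg 0.3 mm 100
```

View pics/w5.png

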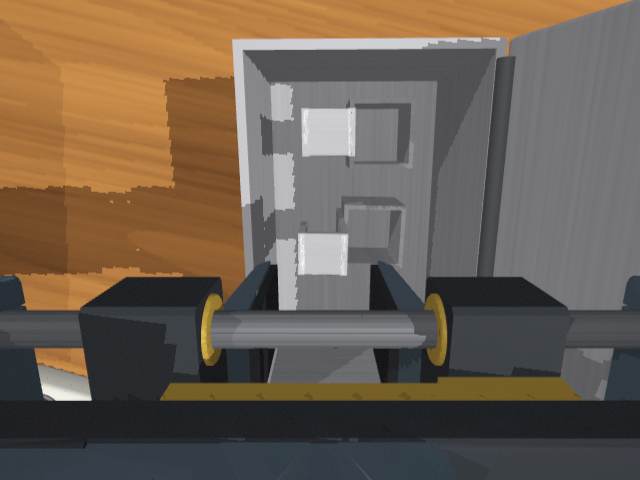

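Emit:
arm_command(slide=[[3,0,-0.3],[6,0,-0.3],[8,0,-0.3],[10,0,-0.3],[10,0,-0.3],[10,0,-0.3],[10,0,-0.3],[10,0,-0.3],[10,0,-0.3],[10,0,-0.3],[10,0,-0.3],[10,0,-0.3]], turn=[[0,0,0],[0,0,0],[0,0,0],[0,0,0],[0,0,0],[0,0,0],[0,0,0],[0,0,0],[0,0,0],[0,0,0],[0,0,0],[0,0,0]], grip=[140,140,140,140,140,140,255,255,255,255,255,255], newtons=25)

```text
time_s: 16.43
ee_pos: [514.1, 186.2, 75.2]
ee_rot: [4.4, 89.7, 16.5]
force: [1.3, -0.2, 7.7]
gripper_width: 30.1
```

```bash
python3 - <<'E'
from h import *
p,r,s=pose(); print(p,yawnow(),s['gripper_width'],s['force'])
b=crk(40,66); go([*b,250],KY+90)
E
```

```text
[514.08729122 186.16036348  75.17618673] 102.10317398541018 30.075795842228494 [ 1.25688375 -0.22176773  7.71973355]
pos [514.1 186.2  75.2] yaw 102.1 q [ 18.7  23.4 105.3  -0.   51.  -83.4] w 30.1 F [ 1.3 -0.2  7.7]
slide [-17.52 -34.65  -5.13] turn [ 0.127  0.005 -0.001] deg 7.3 mm 392
```

Emit:
arm_command(slide=[[-2,0,0],[-5,0,0],[-9,0,0],[-13,0,0],[-17,0,0],[-17.5,-4,-1],[-17.5,-8,-2],[-17.5,-12,-3],[-17.5,-16,-4],[-17.5,-20,-5],[-17.5,-24,-5.1],[-17.5,-28,-5.1],[-17.5,-30,-5.1],[-17.5,-30,-5.1],[-17.5,-30,-5.1]], turn=[[0,0,0],[0,0,0],[0,0,0],[0,0,0],[0,0,0],[0.05,0,0],[0.1,0,0],[0.12,0,0],[0.127,0,0],[0.127,0,0],[0.127,0,0],[0.127,0,0],[0.127,0,0],[0.127,0,0],[0.127,0,0]], grip=[255,255,255,255,255,255,255,255,255,255,255,255,255,255,255])

```text
time_s: 17.68
ee_pos: [524.9, -119.1, 248.0]
ee_rot: [112.9, 90.0, 117.6]
force: [-1.2, -0.0, -0.4]
gripper_width: 30.2
```

```bash
cat >> h.py <<'E'
def crock(name,tag):
    K,T,c=cw(name); im,d=env.grab_frame(name); save(im,tag); P=cloud(name,d,T,K)
    Z=P[...,2]; m=(Z>125)&(Z<134)&(abs(P[...,0]-500)<200)&(P[...,1]>-360)&(P[...,1]<-120)
    rc=cv2.minAreaRect(P[m][:,:2].astype(np.float32)); print(name,'crock',m.sum(),rc, 'z',np.median(Z[m]))
    return P,m
E
python3 - <<'E'
from h import *
p,r,s=pose(); print(p,yawnow(),s['gripper_width'],s['force'])
crock('top','t6'); crock('scene','s6'); crock('wrist','w6')
E
```

```text
[ 524.9181937  -119.09868551  247.98829696] 94.6837161984295 30.169867659801724 [-1.18504857 -0.04890087 -0.35358816]
top crock 831 ((501.30902099609375, -232.75247192382812), (259.73291015625, 150.4413299560547), 4.906889915466309) z 129.3968462460257
scene crock 733 ((503.79144287109375, -232.17678833007812), (267.3643493652344, 151.98410034179688), 4.6370697021484375) z 128.98801253950842
wrist crock 8639 ((504.2034912109375, -233.386474609375), (252.73939514160156, 150.33349609375), 4.87749719619751) z 129.19388994481852
```

View pics/w6.png

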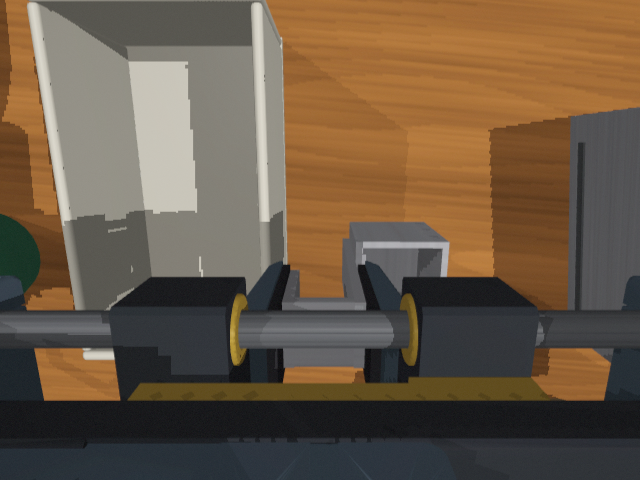

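View pics/t6.png

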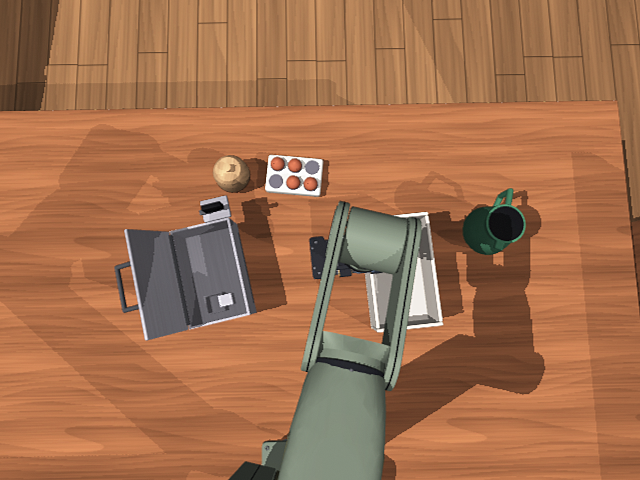

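```bash
python3 - <<'E'
from h import *
b=crk(40,66); print(b); go([*b,108],KY+90)
E
```

```text
[ 535.67664887 -163.65441921]
pos [ 524.8 -117.2  248.1] yaw 94.9 q [ -13.8   14.1   91.9    0.    74.1 -108.7] w 30.2 F [-0.6 -0.6 -1.6]
slide [14.01 -4.73  0.69] turn [ 0.001 -0.    -0.001] deg 0.1 mm 148
```

Emit:
arm_command(slide=[[0,-2,0.4],[0,-4.7,0.7],[3,-4.7,0.7],[6,-4.7,0.7],[9,-4.7,0.7],[11,-4.7,0.7],[12.5,-4.7,0.7],[13.5,-4.7,0.7],[14,-4.7,0.7],[14,-4.7,0.7],[14,-4.7,0.7]], turn=[[0,0,0],[0,0,0],[0,0,0],[0,0,0],[0,0,0],[0,0,0],[0,0,0],[0,0,0],[0,0,0],[0,0,0],[0,0,0]], grip=[255,255,255,255,255,255,255,255,255,255,255])

```text
time_s: 18.75
ee_pos: [536.7, -164.3, 108.7]
ee_rot: [-24.9, 89.9, -20.0]
force: [-1.2, 0.1, -0.2]
gripper_width: 29.9
```

```bash
python3 - <<'E'
from h import *
b=crk(40,66); go([*b,105],KY+90)
im,d=env.grab_frame('scene'); save(cv2.resize(im[150:330,150:330],None,fx=4,fy=3.3),'s7')
E
```

```text
pos [ 536.7 -164.3  108.7] yaw 94.9 q [ -18.2   22.5  100.9   -0.    56.5 -113.1] w 29.9 F [-1.2  0.1 -0.2]
slide [ 0.37  0.08 -0.1 ] turn [0.    0.001 0.001] deg 0.1 mm 4
```

View pics/s7.png

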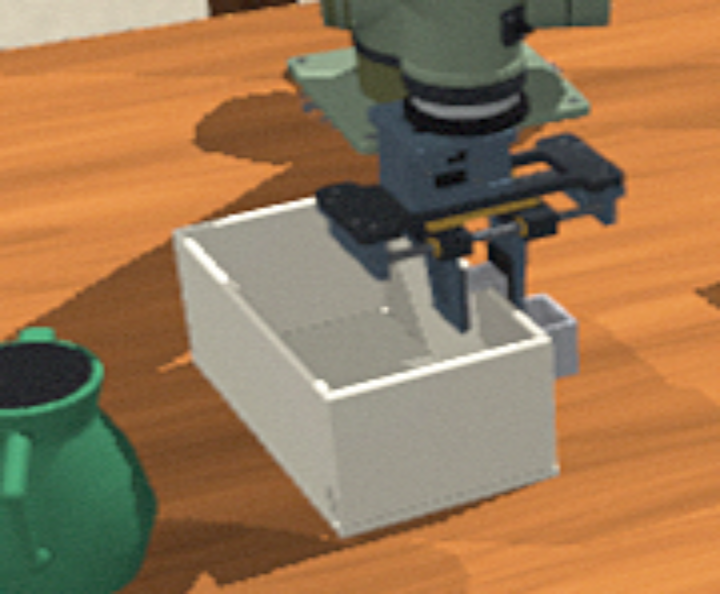

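Emit:
arm_command(slide=[[0.1,0,0],[0.2,0,0],[0.3,0,0],[0.3,0,0]], turn=[[0,0,0],[0,0,0],[0,0,0],[0,0,0]], grip=[255,255,255,255])

```text
time_s: 19.13
ee_pos: [536.6, -164.8, 106.2]
ee_rot: [-20.1, 89.9, -15.3]
force: [-0.8, 0.5, 3.4]
gripper_width: 29.8
```

Emit:
arm_command(slide=[[0,0,0],[0,0,0],[0,0,0],[0,0,0],[0,0,0],[0,0,0],[-3,0,0],[-7,0,0],[-11,0,0],[-15,0,0],[-17,0,0],[-17,0,0]], turn=[[0,0,0],[0,0,0],[0,0,0],[0,0,0],[0,0,0],[0,0,0],[0,0,0],[0,0,0],[0,0,0],[0,0,0],[0,0,0],[0,0,0]], grip=[115,115,115,115,115,115,115,115,115,115,115,115])

```text
time_s: 20.13
ee_pos: [538.6, -165.5, 280.9]
ee_rot: [-23.5, 89.3, -18.7]
force: [-0.6, -0.1, 1.0]
gripper_width: 49.9
```

```bash
python3 - <<'E'
from h import *
b=can(-68.3,-21.3); go([*b,270],CY+90)
im,d=env.grab_frame('scene'); save(cv2.resize(im[150:330,150:330],None,fx=4,fy=3.3),'s8')
crock('top','t8')
E
```

```text
pos [ 538.6 -165.5  280.9] yaw 94.8 q [ -18.2   15.1   85.7   -0.    78.5 -113.1] w 49.9 F [-0.6 -0.1  1. ]
slide [ 0.86 34.59 -6.57] turn [-0.13   0.01   0.005] deg 7.5 mm 352
top crock 328 ((464.3031005859375, -182.904052734375), (294.52471923828125, 125.89747619628906), 36.02775573730469) z 129.47802605073127
```

View pics/s8.png

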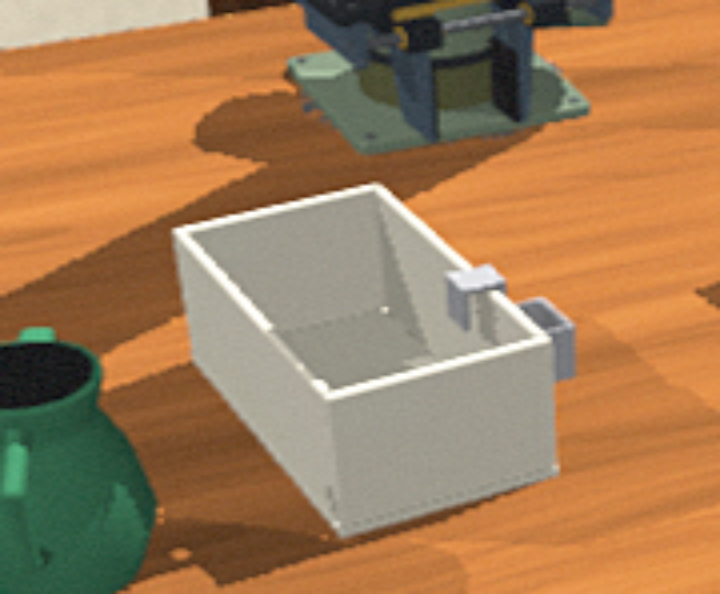

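Emit:
arm_command(slide=[[0,4,-1],[0,8,-2],[0,12,-3],[0,16,-4],[0,20,-5],[0,24,-6],[0,28,-6.6],[0,32,-6.6],[2,34.6,-6.6],[6,34.6,-6.6],[9.5,34.6,-6.6],[10.5,34.6,-6.6],[10.5,34.6,-6.6],[10.5,34.6,-6.6]], turn=[[-0.05,0,0],[-0.1,0,0],[-0.13,0,0],[-0.13,0,0],[-0.13,0,0],[-0.13,0,0],[-0.13,0,0],[-0.13,0,0],[-0.13,0,0],[-0.13,0,0],[-0.13,0,0],[-0.13,0,0],[-0.13,0,0],[-0.13,0,0]], grip=[140,140,140,140,140,140,140,140,140,140,140,140,140,140])

```text
time_s: 21.4
ee_pos: [441.3, 174.3, 169.7]
ee_rot: [-167.9, 89.9, -155.7]
force: [0.2, 0.6, 0.3]
gripper_width: 41.4
```

```bash
python3 - <<'E'
from h import *
b=can(-68.3,-21.3); go([*b,75],CY+90)
K,T,c=cw('wrist')
im,d=env.grab_frame('wrist'); save(im,'w9'); P=cloud('wrist',d,T,K)
L=(P[...,:2]-C)@yrot(CY)
m=(P[...,2]>98)&(P[...,2]<109)&(abs(L[...,0])<106)&(abs(L[...,1])<62)
print(m.sum(), cv2.minAreaRect(L[m].astype(np.float32)))
E
```

```text
pos [441.3 174.3 169.7] yaw 102.2 q [ 20.2  11.8 106.9  -0.   61.4 -82.1] w 41.4 F [0.2 0.6 0.3]
slide [ 9.47 -0.12  0.27] turn [-0.001 -0.001  0.   ] deg 0.1 mm 95
2232 ((-68.05290222167969, -21.567955017089844), (26.487226486206055, 30.00987434387207), 0.09415148943662643)
```

View pics/w9.png

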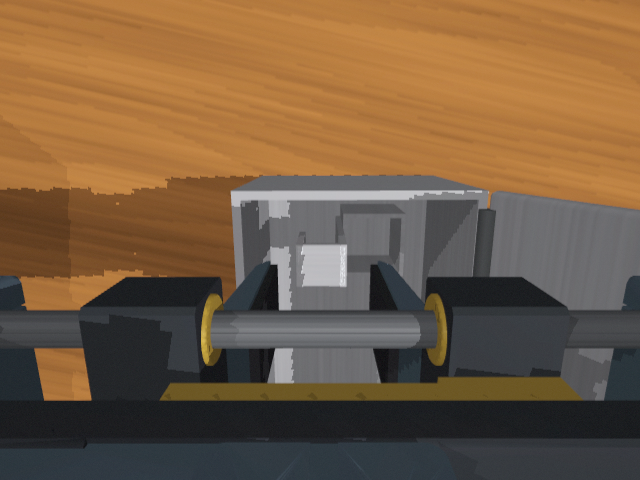

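Aligned on the second hook (column 324). Descend and grasp.

Emit:
arm_command(slide=[[3,-0.1,0.2],[6,-0.1,0.2],[8,-0.1,0.2],[9.5,-0.1,0.2],[9.5,-0.1,0.2],[9.5,-0.1,0.2],[9.5,-0.1,0.2],[9.5,-0.1,0.2],[9.5,-0.1,0.2],[9.5,-0.1,0.2],[9.5,-0.1,0.2],[9.5,-0.1,0.2]], turn=[[0,0,0],[0,0,0],[0,0,0],[0,0,0],[0,0,0],[0,0,0],[0,0,0],[0,0,0],[0,0,0],[0,0,0],[0,0,0],[0,0,0]], grip=[140,140,140,140,140,140,255,255,255,255,255,255], newtons=25)

```text
time_s: 22.45
ee_pos: [444.9, 174.4, 76.7]
ee_rot: [3.0, 89.8, 15.3]
force: [0.5, -1.3, 6.7]
gripper_width: 30.2
```

```bash
python3 - <<'E'
from h import *
b=crk(-40,66); go([*b,250],KY+90)
crock('top','t10'); crock('scene','s10')
E
```

```text
pos [444.9 174.4  76.7] yaw 102.3 q [ 20.   18.1 114.   -0.   47.6 -82.2] w 30.2 F [ 0.5 -1.3  6.7]
slide [-17.36 -33.92  -6.18] turn [ 0.13   0.004 -0.   ] deg 7.4 mm 386
top crock 1170 ((501.0772705078125, -230.13314819335938), (260.0987548828125, 156.10125732421875), 4.937926292419434) z 129.42122225917637
scene crock 730 ((503.88238525390625, -228.36956787109375), (270.55987548828125, 158.933837890625), 4.499328136444092) z 129.03081345616175
```

Emit:
arm_command(slide=[[-2,0,0],[-5,0,0],[-9,0,0],[-13,0,0],[-17,0,0],[-17.4,-4,-1],[-17.4,-8,-2],[-17.4,-12,-3],[-17.4,-16,-4],[-17.4,-20,-5],[-17.4,-24,-6],[-17.4,-28,-6.2],[-17.4,-29,-6.2],[-17.4,-29,-6.2],[-17.4,-29,-6.2],[-17.4,-29,-6.2]], turn=[[0,0,0],[0,0,0],[0,0,0],[0,0,0],[0,0,0],[0.05,0,0],[0.1,0,0],[0.12,0,0],[0.13,0,0],[0.13,0,0],[0.13,0,0],[0.13,0,0],[0.13,0,0],[0.13,0,0],[0.13,0,0],[0.13,0,0]], grip=[255,255,255,255,255,255,255,255,255,255,255,255,255,255,255,255])

```text
time_s: 23.88
ee_pos: [444.2, -121.3, 248.9]
ee_rot: [110.2, 89.9, 115.1]
force: [-0.4, 0.1, -1.7]
gripper_width: 29.6
```

```bash
python3 - <<'E'
from h import *
b=crk(-40,66); print(b);go([*b,109],KY+90)
crock('top','t11'); crock('scene','s11')
E
```

```text
[ 455.9630923  -170.41821245]
pos [ 444.2 -121.3  248.9] yaw 94.9 q [ -16.7    6.9  100.9    0.    72.3 -111.6] w 29.6 F [-0.4  0.1 -1.7]
slide [13.99 -5.    0.76] turn [ 0.    -0.    -0.001] deg 0.1 mm 149
top crock 806 ((501.23504638671875, -230.17666625976562), (259.71142578125, 156.04808044433594), 4.876000881195068) z 129.4520558424049
scene crock 720 ((502.72222900390625, -230.12554931640625), (267.6383361816406, 156.32553100585938), 4.885310173034668) z 128.99601046044353
```

View pics/s11.png

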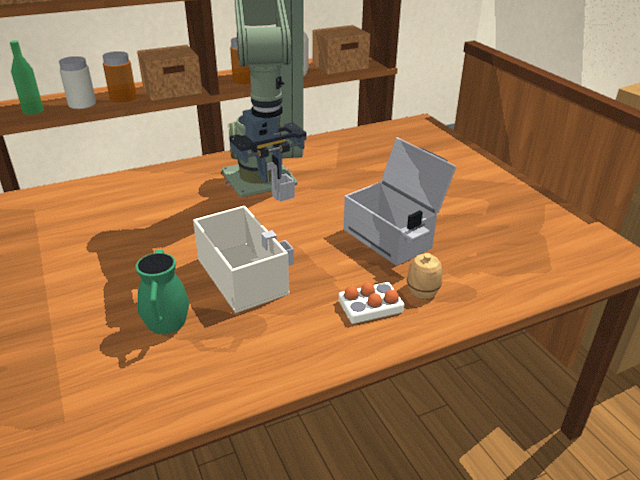

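Emit:
arm_command(slide=[[0,-2,0.4],[0,-5,0.7],[3,-5,0.7],[6,-5,0.7],[9,-5,0.7],[11,-5,0.7],[12.5,-5,0.7],[13.5,-5,0.7],[13.9,-5,0.7],[14.1,-5,0.7],[14.2,-5,0.7],[14.2,-5,0.7]], turn=[[0,0,0],[0,0,0],[0,0,0],[0,0,0],[0,0,0],[0,0,0],[0,0,0],[0,0,0],[0,0,0],[0,0,0],[0,0,0],[0,0,0]], grip=[255,255,255,255,255,255,255,255,255,255,255,255])

```text
time_s: 24.98
ee_pos: [456.3, -171.5, 107.7]
ee_rot: [-25.8, 89.9, -21.0]
force: [-0.5, -0.2, -1.3]
gripper_width: 29.8
```

```bash
python3 - <<'E'
from h import *
b=crk(-40,66); go([*b,106],KY+90)
im,d=env.grab_frame('scene'); save(cv2.resize(im[150:330,150:330],None,fx=4,fy=3.3),'s12')
E
```

```text
pos [ 456.3 -171.5  107.7] yaw 94.9 q [ -22.    16.7  110.5    0.    52.8 -116.8] w 29.8 F [-0.5 -0.2 -1.3]
slide [ 0.17  0.11 -0.02] turn [0.    0.001 0.001] deg 0.1 mm 2
```

View pics/s12.png

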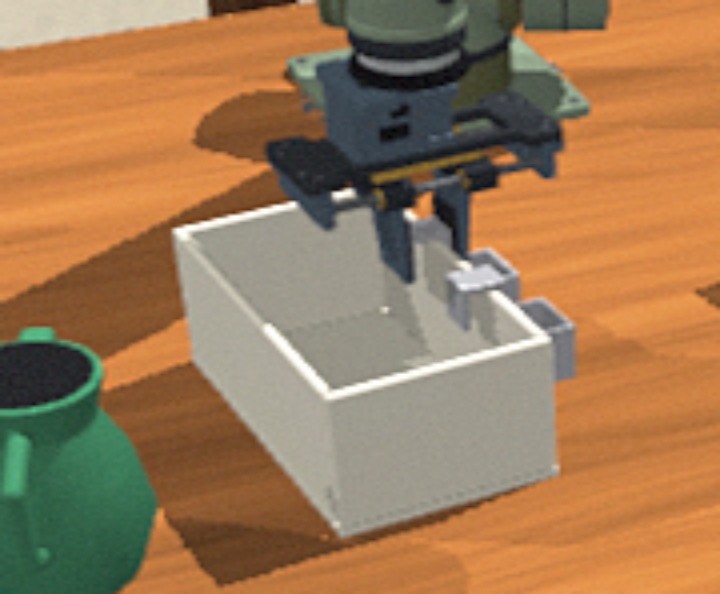

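Emit:
arm_command(slide=[[0.1,0,0],[0.2,0,0],[0.3,0,0],[0.3,0,0]], turn=[[0,0,0],[0,0,0],[0,0,0],[0,0,0]], grip=[255,255,255,255])

```text
time_s: 25.37
ee_pos: [456.5, -171.9, 107.3]
ee_rot: [-19.9, 89.8, -15.1]
force: [-5.1, 2.6, 19.4]
gripper_width: 29.6
```

Firm contact; back off slightly, then release and rise.

Emit:
arm_command(slide=[[-0.2,0,0],[-0.2,0,0],[-0.2,0,0],[-0.2,0,0],[-0.2,0,0],[-0.2,0,0],[-0.2,0,0],[-0.2,0,0],[-3,0,0],[-7,0,0],[-11,0,0],[-15,0,0],[-19,0,0],[-19,0,0],[-19,0,0]], turn=[[0,0,0],[0,0,0],[0,0,0],[0,0,0],[0,0,0],[0,0,0],[0,0,0],[0,0,0],[0,0,0],[0,0,0],[0,0,0],[0,0,0],[0,0,0],[0,0,0],[0,0,0]], grip=[255,115,115,115,115,115,115,115,115,115,115,115,115,115,115])

```text
time_s: 26.62
ee_pos: [456.7, -172.2, 296.3]
ee_rot: [-27.9, 89.7, -23.1]
force: [0.0, 0.6, -0.7]
gripper_width: 50.2
```

```bash
python3 - <<'E'
from h import *
# lid bar position from scene cloud
im,d=env.grab_frame('scene'); save(im,'s13')
h=can(0,70); n=yrot(CY)@np.array([0,-1.])
th=1.9; a=np.arctan2(50,130)+th; rr=np.hypot(130,50); q=np.array([*(h+n*rr*np.cos(a)),115+rr*np.sin(a)]); print(q)
im,d=env.grab_frame('top'); save(im,'t13'); P=cloud('top',d)
L=(P[...,:2]-C)@yrot(CY)
m=(abs(L[...,0])<50)&(L[...,1]>140)&(L[...,1]<200)&(P[...,2]>150)
print(m.sum(),np.median(L[m],0),np.median(P[m][:,2]))
print('bar expected local',(q[:2]-C)@yrot(CY))
for dz in (330,):go([*q[:2],q[2]+100],CY+90)
E
```

```text
[472.35517413 364.68502912 221.85453306]
309 [ -0.20444099 158.5288737 ] 225.3646616709093
bar expected local [4.40533704e-14 1.59342648e+02]
pos [ 455.  -171.5  292.9] yaw 94.8 q [ -22.     8.    93.2   -0.    78.9 -116.8] w 50.2 F [-0.2  0.1  0. ]
slide [-2.87 53.28  6.23] turn [-0.13  -0.002 -0.001] deg 7.5 mm 537
```

View pics/s13.png

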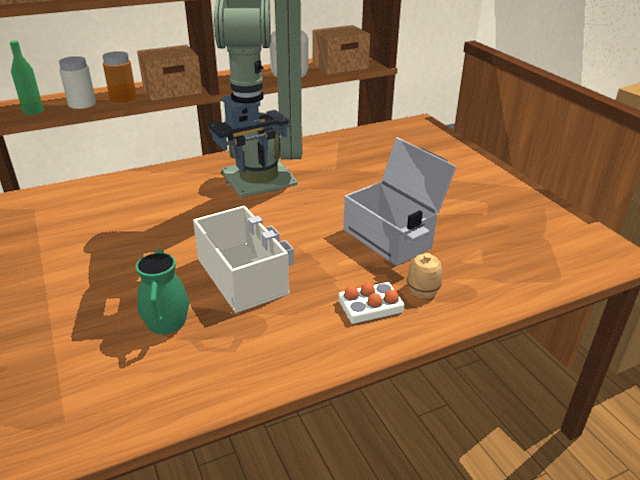

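View pics/t13.png

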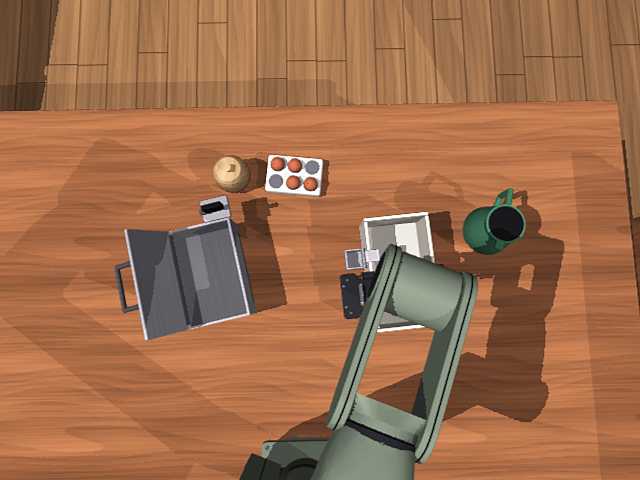

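Emit:
arm_command(slide=[[-3,4,1],[-3,8,2],[-3,12,3],[-3,16,4],[-3,20,5],[-3,24,6],[-3,28,6.2],[-3,32,6.2],[-3,36,6.2],[-3,40,6.2],[-3,44,6.2],[-3,48,6.2],[-3,52,6.2],[-3,53.3,6.2],[-3,53.3,6.2],[-3,53.3,6.2],[-3,53.3,6.2]], turn=[[-0.05,0,0],[-0.1,0,0],[-0.13,0,0],[-0.13,0,0],[-0.13,0,0],[-0.13,0,0],[-0.13,0,0],[-0.13,0,0],[-0.13,0,0],[-0.13,0,0],[-0.13,0,0],[-0.13,0,0],[-0.13,0,0],[-0.13,0,0],[-0.13,0,0],[-0.13,0,0],[-0.13,0,0]], grip=[176,176,176,176,176,176,176,176,176,176,176,176,176,176,176,176,176])

```text
time_s: 28.13
ee_pos: [472.6, 363.1, 322.8]
ee_rot: [-137.5, 89.8, -125.2]
force: [0.5, -1.2, 0.5]
gripper_width: 28.2
```

```bash
python3 - <<'E'
from h import *
go([472.7,366,211],CY+90)
im,d=env.grab_frame('wrist'); save(im,'w14')
im,d=env.grab_frame('scene'); save(cv2.resize(im[150:330,150:330],None,fx=4,fy=3.3),'s14')
P,m=crock('top','t14')
E
```

```text
pos [472.6 363.1 322.8] yaw 102.2 q [ 36.5  17.9  75.9  -0.1  86.3 -65.8] w 28.2 F [ 0.5 -1.2  0.5]
slide [11.18  0.3   0.1 ] turn [-0.001 -0.002  0.002] deg 0.2 mm 112
top crock 1198 ((501.1047058105469, -229.95819091796875), (260.37176513671875, 155.81991577148438), 4.921942710876465) z 129.50937251822313
```

View pics/w14.png

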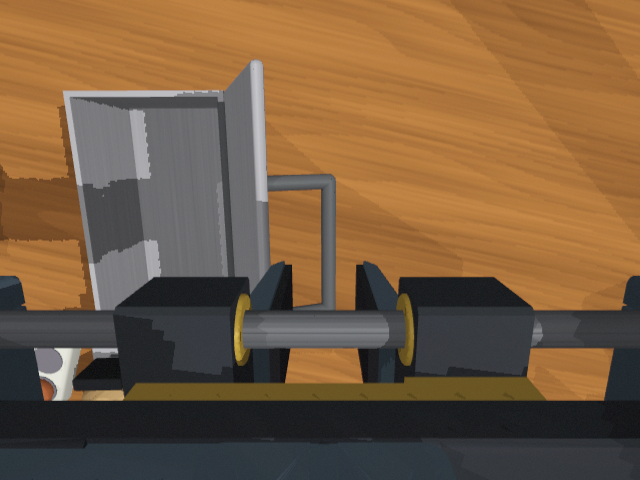

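View pics/s14.png

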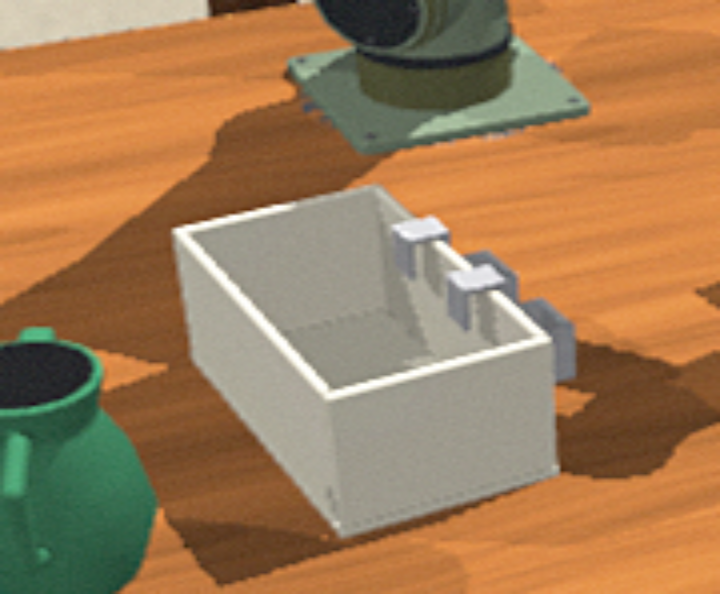

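View pics/t14.png

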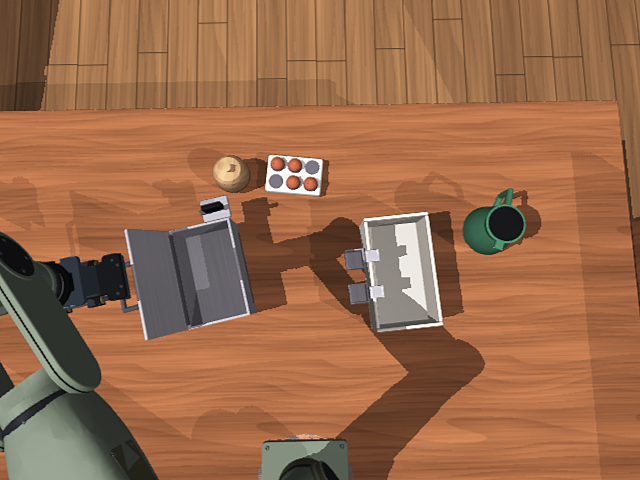

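Emit:
arm_command(slide=[[2,0.3,0.1],[5,0.3,0.1],[8,0.3,0.1],[10,0.3,0.1],[11.2,0.3,0.1],[11.2,0.3,0.1],[11.2,0.3,0.1],[11.2,0.3,0.1],[11.2,0.3,0.1],[11.2,0.3,0.1],[11.2,0.3,0.1],[11.2,0.3,0.1],[11.2,0.3,0.1]], turn=[[0,0,0],[0,0,0],[0,0,0],[0,0,0],[0,0,0],[0,0,0],[0,0,0],[0,0,0],[0,0,0],[0,0,0],[0,0,0],[0,0,0],[0,0,0]], grip=[176,176,176,176,176,176,176,255,255,255,255,255,255], newtons=35)

```text
time_s: 29.37
ee_pos: [473.6, 367.7, 212.4]
ee_rot: [-5.4, 89.9, 6.9]
force: [2.0, -1.5, 0.7]
gripper_width: 9.0
```

```bash
python3 - <<'E'
from h import *
p,r,s=pose(); print(p,yawnow(),s['gripper_width'],s['force'])
h=can(0,70); n=yrot(CY)@np.array([0,-1.])
lp=(p[:2]-C)@yrot(CY)
th0=np.pi-np.arctan2(p[2]+11-115,(lp[1]-70))-np.arctan2(50,130); print(lp,'radius',np.hypot(lp[1]-70,p[2]+11-115),'th0',th0)
rr=np.hypot(130,50)
for th in np.linspace(1.9,0,20):
    a=np.arctan2(50,130)+th
    q=np.array([*(h+n*rr*np.cos(a)),115+rr*np.sin(a)-11])
    if th==1.9:b0=q
    print(round(th,2),np.round(r.T@(q-b0)/10,1).tolist())
E
```

```text
[473.56137097 367.65416421 212.4352201 ] 102.27763922608074 9.004054504043147 [ 1.98250082 -1.54531888  0.68265216]
[  1.81102528 161.9866718 ] radius 142.19614884408085 th0 1.907134554200912
1.9 [0.0, 0.0, 0.0]
1.8 [-0.8, -1.1, 0.0]
1.7 [-1.6, -2.3, 0.0]
1.6 [-2.2, -3.6, 0.0]
1.5 [-2.6, -4.9, 0.0]
1.4 [-3.0, -6.2, 0.0]
1.3 [-3.2, -7.6, 0.0]
1.2 [-3.2, -9.0, 0.0]
1.1 [-3.2, -10.4, 0.0]
1.0 [-3.0, -11.8, 0.0]
0.9 [-2.6, -13.1, 0.0]
0.8 [-2.1, -14.4, 0.0]
0.7 [-1.5, -15.7, 0.0]
0.6 [-0.8, -16.8, 0.0]
0.5 [0.1, -17.9, 0.0]
0.4 [1.0, -19.0, 0.0]
0.3 [2.1, -19.9, 0.0]
0.2 [3.2, -20.7, 0.0]
0.1 [4.4, -21.4, 0.0]
0.0 [5.7, -21.9, -0.0]
```

Emit:
arm_command(slide=[[-0.8,-1.1,0],[-1.6,-2.3,0],[-2.2,-3.6,0],[-2.6,-4.9,0],[-3.0,-6.2,0],[-3.2,-7.6,0],[-3.2,-9,0],[-3.2,-10.4,0],[-3,-11.8,0],[-2.6,-13.1,0],[-2.1,-14.4,0],[-1.5,-15.7,0],[-0.8,-16.8,0],[0.1,-17.9,0],[1,-19,0],[2.1,-19.9,0],[3.2,-20.7,0],[4.4,-21.4,0],[5.5,-21.9,0],[5.6,-21.9,0]], turn=[[0,0,0],[0,0,0],[0,0,0],[0,0,0],[0,0,0],[0,0,0],[0,0,0],[0,0,0],[0,0,0],[0,0,0],[0,0,0],[0,0,0],[0,0,0],[0,0,0],[0,0,0],[0,0,0],[0,0,0],[0,0,0],[0,0,0],[0,0,0]], grip=[255,255,255,255,255,255,255,255,255,255,255,255,255,255,255,255,255,255,255,255])

```text
time_s: 31.03
ee_pos: [520.8, 151.5, 155.3]
ee_rot: [-63.0, 89.8, -50.7]
force: [3.6, -6.8, 0.4]
gripper_width: 9.2
```

Emit:
arm_command(slide=[[0,0,0],[0,0,0]], turn=[[0,0,0],[0,0,0]], grip=[255,255])

```text
time_s: 31.2
ee_pos: [520.7, 151.8, 156.1]
ee_rot: [-65.8, 89.8, -53.5]
force: [3.0, -7.1, -0.6]
gripper_width: 9.0
```

Emit:
arm_command(slide=[[0.2,0,0],[0.3,0,0],[0.3,0,0]], turn=[[0,0,0],[0,0,0],[0,0,0]], grip=[255,255,255])

```text
time_s: 31.45
ee_pos: [520.9, 151.0, 153.9]
ee_rot: [-67.0, 89.7, -54.7]
force: [2.2, -10.2, 3.6]
gripper_width: 9.1
```

```bash
cat >> h.py <<'E'
def lid(tag):
    for n in ('top','scene'):
        im,d=env.grab_frame(n); save(im,tag+n); P=cloud(n,d)
        L=(P[...,:2]-C)@yrot(CY)
        m=(abs(L[...,0])<112)&(abs(L[...,1])<66)&(P[...,2]>110)&(P[...,2]<136)
        A=np.c_[L[m],np.ones(m.sum())]; z=P[m][:,2]
        for _ in range(4):
            c=np.linalg.lstsq(A,z,rcond=None)[0]; k=abs(A@c-z)<4; A=A[k]; z=z[k]
        print(n,'lid plane',len(z),c.round(4),'angle',-c[1])
E
python3 - <<'E'
from h import *
lid('c15')
E
```

```text
top lid plane 1281 [ 3.100000e-03 -1.050000e-02  1.244627e+02] angle 0.010503786268173165
scene lid plane 1217 [ 1.600000e-03 -1.020000e-02  1.245525e+02] angle 0.01022569718800348
```

```bash
python3 - <<'E'
from h import *
for n in ('top','scene'):
        d=np.load(n+'0.npy'); P=cloud(n,d)
        L=(P[...,:2]-C)@yrot(CY)
        m=(abs(L[...,0])<112)&(abs(L[...,1])<66)&(P[...,2]>110)&(P[...,2]<136)
        A=np.c_[L[m],np.ones(m.sum())]; z=P[m][:,2]
        for _ in range(4):
            c=np.linalg.lstsq(A,z,rcond=None)[0]; k=abs(A@c-z)<4; A=A[k]; z=z[k]
        print(n,c.round(4))
p,r,s=pose(); print(p,s['force'])
E
```

```text
top [ 2.000000e-04 -1.800000e-03  1.234232e+02]
scene [1.100000e-03 3.100000e-03 1.236544e+02]
[520.94867061 151.04066568 153.94363033] [ 2.66702134 -9.35941384  4.4381936 ]
```

Emit:
arm_command(slide=[[0.2,-0.1,0],[0.3,-0.2,0],[0.4,-0.2,0],[0.4,-0.2,0]], turn=[[0,0,0],[0,0,0],[0,0,0],[0,0,0]], grip=[255,255,255,255])

```text
time_s: 31.88
ee_pos: [521.2, 150.4, 152.0]
ee_rot: [-36.2, 89.7, -23.9]
force: [-1.8, -6.6, 15.2]
gripper_width: 8.9
```

```bash
python3 - <<'E'
from h import *
lid('c16');p,r,s=pose(); print(p,s['force'])
E
```

```text
top lid plane 1283 [-2.000000e-04  2.900000e-03  1.232701e+02] angle -0.0028515995357318857
scene lid plane 1248 [3.800000e-03 5.000000e-03 1.235044e+02] angle -0.0050000913743435405
[521.19836646 150.36718668 152.00652705] [-0.76110437 -7.0095534  15.19841735]
```

Emit:
arm_command(slide=[[-0.2,0,0],[-0.2,0,0],[-0.2,0,0],[-0.2,0,0],[-0.2,0,0],[-0.2,0,0],[-3,0,0],[-7,0,0],[-10,0,0],[-10,0,0],[-10,0,0]], turn=[[0,0,0],[0,0,0],[0,0,0],[0,0,0],[0,0,0],[0,0,0],[0,0,0],[0,0,0],[0,0,0],[0,0,0],[0,0,0]], grip=[110,110,110,110,110,110,110,110,110,110,110])

```text
time_s: 32.9
ee_pos: [520.8, 152.1, 250.6]
ee_rot: [3.8, 89.8, 16.0]
force: [-0.8, 0.6, -0.5]
gripper_width: 51.6
```

```bash
python3 - <<'E'
from h import *
lid('c17'); go([652.2,194.4,250],13.2)
E
```

```text
top lid plane 1379 [1.600000e-03 2.300000e-03 1.234841e+02] angle -0.0022604567342030535
scene lid plane 1519 [1.70000e-03 4.10000e-03 1.23777e+02] angle -0.004074490736313052
pos [519.2 151.6 247.8] yaw 102.3 q [ 15.1  14.4  91.4  -0.   74.3 -87.2] w 52.0 F [0.2 0.4 0.7]
slide [-0.26  1.35 13.9 ] turn [ 1.555 -0.002  0.002] deg 89.1 mm 140
```

Lid stays shut. Go to the knob.

Emit:
arm_command(slide=[[-0.3,1.3,4],[-0.3,1.3,8],[-0.3,1.3,12],[-0.3,1.3,13.9],[-0.3,1.3,13.9],[-0.3,1.3,13.9],[-0.3,1.3,13.9],[-0.3,1.3,13.9],[-0.3,1.3,13.9],[-0.3,1.3,13.9],[-0.3,1.3,13.9],[-0.3,1.3,13.9],[-0.3,1.3,13.9],[-0.3,1.3,13.9],[-0.3,1.3,13.9]], turn=[[1.555,0,0],[1.555,0,0],[1.555,0,0],[1.555,0,0],[1.555,0,0],[1.555,0,0],[1.555,0,0],[1.555,0,0],[1.555,0,0],[1.555,0,0],[1.555,0,0],[1.555,0,0],[1.555,0,0],[1.555,0,0],[1.555,0,0]], grip=[110,110,110,110,110,110,110,110,110,110,110,110,110,110,110])

```text
time_s: 34.25
ee_pos: [652.4, 193.9, 250.0]
ee_rot: [-86.7, 89.8, -163.4]
force: [-0.3, -0.3, 0.1]
gripper_width: 52.1
```

```bash
python3 - <<'E'
from h import *
go([652.2,194.4,141],13.2)
im,d=env.grab_frame('scene'); P=cloud('scene',d)
im,d=env.grab_frame('wrist'); save(im,'w18')
P=cloud('wrist',d); k=can(139,-45)
m=(P[...,2]>158)&(P[...,2]<180)&(np.hypot(P[...,0]-k[0],P[...,1]-k[1])<45)
print(m.sum(),cv2.minAreaRect(P[m][:,:2].astype(np.float32)) if m.sum() else '')
E
```

```text
pos [652.4 193.9 250. ] yaw 13.3 q [15.6 27.5 71.2 -0.  81.5  2.3] w 52.1 F [-0.3 -0.3  0.1]
slide [10.89  0.03 -0.06] turn [0.001 0.    0.003] deg 0.2 mm 109
1308 ((653.1441040039062, 194.75018310546875), (11.93799114227295, 43.790069580078125), 13.667952537536621)
```

View pics/w18.png

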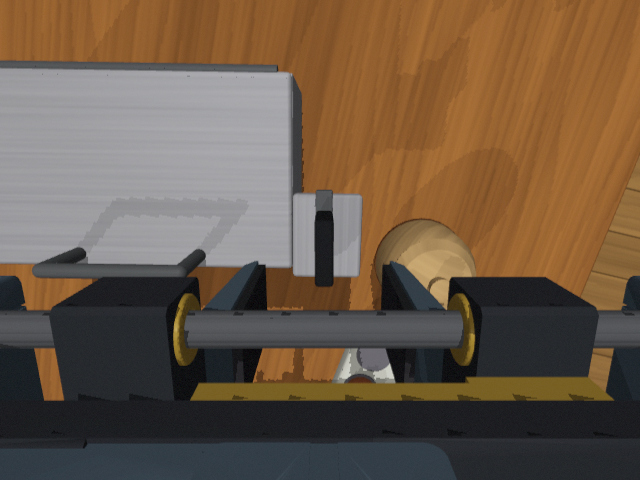

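Emit:
arm_command(slide=[[3,0,0],[6,0,0],[9,0,0],[10.8,0,0],[10.8,0,0],[10.8,0,0],[10.8,0,0],[10.8,0,0],[10.8,0,0],[10.8,0,0],[10.8,0,0],[10.8,0,0],[10.8,0,0],[10.8,0,0],[10.8,0,0]], turn=[[0,0,0],[0,0,0],[0,0,0],[0,0,0],[0,0,0],[0,0,0],[0,0,0],[0,0,0],[0,0,0],[0,0,0],[0,0,0],[0,0,0],[0,0,0],[0,0,0],[0,0,0]], grip=[110,110,110,110,110,110,255,255,255,255,255,255,255,255,255], newtons=25)

```text
time_s: 35.6
ee_pos: [652.4, 193.9, 144.3]
ee_rot: [-85.5, 89.9, -162.3]
force: [-3.8, 0.2, 4.3]
gripper_width: 11.7
```

Emit:
arm_command(slide=[[0,0,0],[0,0,0],[0,0,0],[0,0,0],[0,0,0],[0,0,0],[0,0,0],[0,0,0],[0,0,0],[0,0,0],[0,0,0],[0,0,0],[0,0,0],[0,0,0],[0,0,0],[0,0,0],[0,0,0],[0,0,0],[0,0,0]], turn=[[-0.1,0,0],[-0.2,0,0],[-0.3,0,0],[-0.4,0,0],[-0.5,0,0],[-0.6,0,0],[-0.7,0,0],[-0.8,0,0],[-0.9,0,0],[-1.0,0,0],[-1.1,0,0],[-1.2,0,0],[-1.3,0,0],[-1.4,0,0],[-1.5,0,0],[-1.57,0,0],[-1.57,0,0],[-1.57,0,0],[-1.57,0,0]], grip=[255,255,255,255,255,255,255,255,255,255,255,255,255,255,255,255,255,255,255])

```text
time_s: 37.18
ee_pos: [652.9, 194.5, 144.3]
ee_rot: [74.7, 89.9, 87.7]
force: [-2.6, 1.6, 4.4]
gripper_width: 11.9
```

```bash
python3 - <<'E'
from h import *
p,r,s=pose(); print(p,yawnow(),s['gripper_width'],s['force'],s['torque'])
E
```

```text
[652.89833709 194.53734664 144.31716525] 103.00579748746263 11.867457283304653 [-2.56095107  1.63454611  4.36821732] [ 0.43191782  0.41200656 -0.42927242]
```

Emit:
arm_command(slide=[[0,0,0],[0,0,0],[0,0,0],[0,0,0],[0,0,0],[0,0,0],[-3,0,0],[-7,0,0],[-11,0,0],[-15,0,0],[-15,0,10],[-15,0,14],[-15,0,18],[-15,10,22],[-15,14,22],[-15,18,22],[-15,18,22]], turn=[[0,0,0],[0,0,0],[0,0,0],[0,0,0],[0,0,0],[0,0,0],[0,0,0],[0,0,0],[0,0,0],[0,0,0],[0,0,0],[0,0,0],[0,0,0],[0,0,0],[0,0,0],[0,0,0],[0,0,0]], grip=[110,110,110,110,110,110,110,110,110,110,110,110,110,110,110,110,110])

```text
time_s: 38.6
ee_pos: [803.2, 372.5, 270.7]
ee_rot: [-170.1, 89.5, -157.0]
force: [-2.5, -0.4, -3.6]
gripper_width: 52.2
```

```bash
python3 - <<'E'
from h import *
lid('c19'); crock('top','t19')
for n in('top','scene'):
    im,d=env.grab_frame(n); P=cloud(n,d); k=can(139,-45)
    m=(P[...,2]>158)&(P[...,2]<180)&(np.hypot(P[...,0]-k[0],P[...,1]-k[1])<45)
    print(n,'knob',m.sum(),cv2.minAreaRect(P[m][:,:2].astype(np.float32)))
K=np.array([501.4,-232.8])
im,d=env.grab_frame('top');P=cloud('top',d);L=(P[...,:2]-K)@yrot(4.85)
m=(P[...,2]>132.5)&(P[...,2]<150)&(abs(L[...,0])<140)&(abs(L[...,1])<110)
n,lab,st,ce=cv2.connectedComponentsWithStats(m.astype(np.uint8))
for i in range(1,n):
    if st[i,4]>20: print(cv2.minAreaRect(L[lab==i].astype(np.float32)),P[lab==i][:,2].mean())
E
```

```text
top lid plane 4272 [ 1.00000e-03 -2.00000e-04  1.23443e+02] angle 0.00016445564014455627
scene lid plane 1504 [0.000000e+00 1.600000e-03 1.236804e+02] angle -0.0015529271716943072
top crock 1170 ((488.42816162109375, -243.71246337890625), (260.20977783203125, 156.76492309570312), 4.65134859085083) z 129.33235901202863
top knob 124 ((652.0381469726562, 194.99893188476562), (44.080780029296875, 12.47708511352539), 12.112405776977539)
scene knob 103 ((653.3427734375, 194.64556884765625), (48.67979431152344, 18.104801177978516), 14.945775032043457)
((28.85045623779297, 53.602073669433594), (29.666574478149414, 27.525625228881836), 84.03414916992188) 136.15538290081662
((-52.78215789794922, 53.048004150390625), (28.199138641357422, 30.090679168701172), 0.1968742311000824) 136.51823653337212
```

View pics/c19scene.png

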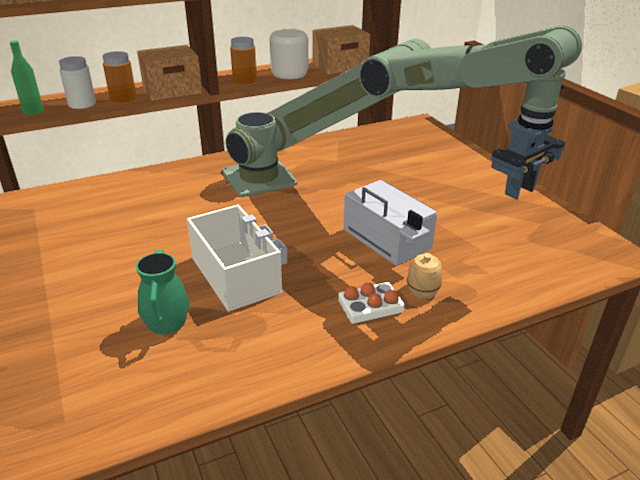

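View pics/t19.png

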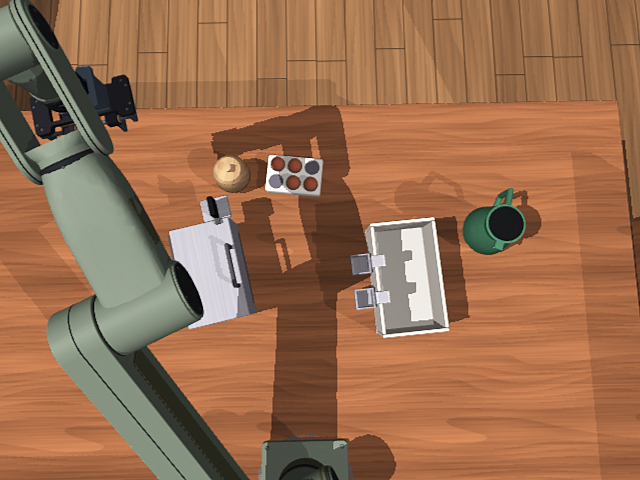

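```bash
python3 -c "
from workcell import env
print(env.job_done())"
```

```text
the job is handed in; nothing more can be done
None
```

The job is done and handed in at about 39 s. There were two scoops in the canister; its third place was empty. I released the latch, swung the lid open to about 1.9 rad, and hung both scoops by their hooks over the crock's wall facing the canister, cups outside. Then I closed the lid and turned the latch back to its stop.

**Last checks:**
- **Lid:** its plane matched the starting shut pose to within about 0.005 rad. It was still about 0.01 rad open after the first swing, so I pressed it fully down before locking.
- **Latch:** the knob lies along the canister's x, 12.1° in the top view against the canister's 12.3°. The scene camera gave a noisier 15°.
- **Scoops:** both hook roofs sit at about 136 mm, flat on the rim.
- **Crock:** it was knocked about 19 mm aside at some point after hanging, while the arm was working at the canister. Both scoops stayed on it.
- **Bystanders:** the pitcher, honey pot and egg holder look unmoved in the pictures. I did not measure them again.

The only firm contact was about 19 N when setting down the second scoop. No check failed.

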